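# Pack the paint box: paint set, palette, catch

## Task

Pack away the paint box: lay the paint set flat, paints up, on the bottom of the wooden box, then fit the mint mixing palette over it, handle up, its near edge pushed back under the two brass lips against the sprung strip and its far edge let down until it lies level on the ledges, and last turn the red-knobbed catch in over the palette as far as it goes. Let go of everything, and leave the phone, ink jar, tape, cup, dish and brush where they are.

Things in the scene. Friction and masses are not known exactly. Their poses are not given: they have to be found in the camera images.
- paint_box: Open wooden box fixed to the table, 149 mm (x) by 172 mm (y); origin at table height, box x points away from the robot when not turned, z up. Floor 6 mm above the table; inner faces of the side walls at y = +-78, of the far wall at x = +65; these walls are 40 mm high. Brass lips and sprung strip on the near (robot) side, catch on the far side.
- ledge_level (a point): At x = +3, y = 0 in the box, 30 mm above the table: height of the tops of two ledges along the side walls (|y| 66 to 78, x -10 to +62). The palette, 124 mm in x, rests on them, far edge at the far wall, near edge under the lips. The paint set lies on the floor between the ledges, its 120 mm length along box y.
- lip_edge (a point): Middle of the inner edge of the two brass lips (|y| 33 to 77), at x = -45 in the box, on their underside, 41 mm above the table (tops 46 mm). Only 110 mm are open between lips and far wall, so the palette goes in only tilted, near edge down 15 to 25 degrees, that edge first under the lips to the sprung strip, then its far edge is let down.
- strip_face (a point): Face of the sprung steel strip when free: at x = -55 in the box (|y| up to 60, 22 to 41 mm high). It yields 8 mm towards box -x at 0.7 N per mm, then stops hard. Free, it leaves 120 mm to the far wall: it must be held 5 to 8 mm back by the palette while the far edge goes down inside the far wall. Let go, it pushes the palette to that wall.
- paint_set_center (a point): Centre (half-way up) of the paint set: a flat maroon block with twelve paints on its top, 56 mm (its x) by 120 mm (its y) by 18 mm high (its z, up), 110 to 230 g. It starts flat on the table and is gripped across its 56 mm.
- palette_center (a point): Point on the upright axis of the mint mixing palette, 20 mm above its underside: half-way up the whole. A plate 124 mm (its x) by 150 mm (its y) by 8 mm thick, with a grip rib on its middle, 14 mm thick (x), 60 mm long (y), from 7 to 40 mm above the underside; 140 to 280 g. The same when turned half round; z is up. Home in the box this point is 50 mm above the table, at about x = +3, y = 0 in the box frame.
- catch (a joint): Angle (rad) of the brass catch that turns about an upright pivot outside the far wall: 0 when it points along box +y, negative (to -1.2) when it points outwards, away from the box, 1.57 (its stop) when it points straight in over the palette, towards box -x. It stays where left; about 1 N at the knob turns it. Bar 12 mm wide, 41 to 48 mm high.
- catch_pivot (a point): The catch's pivot (bar reaches 52 mm from it; seen from above it closes counter-clockwise; a palette not fully down blocks it): at x = +77, y = -50 in the box frame, 41 mm above the table.
- catch_knob (a point): Point on the upright red round knob of the catch, 44 mm from the pivot: knob 12 mm in diameter, from the bar up to 88 mm above the table; this point 67 mm above the table.
- phone: Black phone lying flat, 74 by 150 by 9 mm; origin under its centre. Leave alone.
- ink_bottle: Green ink jar, 52 mm in diameter, 70 mm high; origin under its centre. Leave alone.
- tape_roll: Roll of brown tape lying flat, 90 mm in diameter, 22 mm high; origin under its centre. Leave alone.
- water_cup: White cup, 76 mm in diameter, 85 mm high; origin under its centre. Leave alone.
- sauce_dish: Blue dish, 90 mm in diameter, 22 mm high; origin under its centre. Leave alone.
- brush: Paint brush lying down, 230 mm long, its length along x; origin under its middle. Leave alone.
Mind the look-alikes: they are no part of the job. Several things look just like the part that bears paint_set_center: the one meant starts farthest from the robot's base.

How it is judged:
On the way, in this order (a step that is already met when the one before it is completed fails the run):
1. the paint set lies flat on the bottom of the box, let go (z of paint_set_center in the frame of paint_box below 0.019 m and x of paint_set_center in the frame of paint_box between -0.045 and 0.045 m and y of paint_set_center in the frame of paint_box between -0.02 and 0.02 m and angle between paint_set_center's own z axis and vertical below 0.06 rad and contact force between the fingers and paint_set below 0.05 N), for 0.2 s.
2. the palette lies level on its ledges over the paint set, near edge under the lips, let go (z of paint_set_center in the frame of paint_box below 0.019 m and x of paint_set_center in the frame of paint_box between -0.045 and 0.045 m and y of paint_set_center in the frame of paint_box between -0.02 and 0.02 m and angle between paint_set_center's own z axis and vertical below 0.06 rad and z of palette_center in the frame of paint_box between 0.045 and 0.0525 m and x of palette_center in the frame of paint_box between -0.008 and 0.008 m and y of palette_center in the frame of paint_box between -0.006 and 0.006 m and angle between palette_center's own z axis and vertical below 0.035 rad and contact force between the fingers and palette below 0.05 N), for 0.2 s.
3. the catch is turned in over the palette (value of joint catch above 1.4 rad), for 0.2 s.
At the end, for the whole second after the job is handed in: Paint set flat (0.06 rad) on the box floor (centre below 19 mm, within 45 mm of the middle in x, 20 mm in y); palette level (0.035 rad) on its ledges (within 2.5 mm of fully down, 8 mm of the middle in x, 6 mm in y); catch turned in to 1.4 rad or more; both at rest (z of paint_set_center in the frame of paint_box below 0.019 m and x of paint_set_center in the frame of paint_box between -0.045 and 0.045 m and y of paint_set_center in the frame of paint_box between -0.02 and 0.02 m and angle between paint_set_center's own z axis and vertical below 0.06 rad and z of palette_center in the frame of paint_box between 0.045 and 0.0525 m and x of palette_center in the frame of paint_box between -0.008 and 0.008 m and y of palette_center in the frame of paint_box between -0.006 and 0.006 m and angle between palette_center's own z axis and vertical below 0.035 rad and value of joint catch above 1.4 rad and linear speed of each of palette, paint_set below 0.02 m/s); the robot touches nothing.
It fails at once if the phone, ink jar, tape, cup, dish or brush was moved more than 25 mm (distance of any of phone, ink_bottle, tape_roll, water_cup, sauce_dish, brush from where it was at the start of the episode above 0.025 m).
It also fails if it takes over 70 s, if anything falls off the work surface, if the arm or the gripper's body presses on something with over 40 N, if the wrist force passes 120 N, or if a joint passes its speed limit or range.

## Robot

A 6-joint arm with a two-finger parallel gripper is mounted at the origin on the work surface. World frame = base frame: x ahead of the robot, y to its left, z up, the work surface at z = 0. Lengths are in m, angles in rad, forces in N, time in s.
With the tool pointing down it reaches from about 0.35 to 0.85 m from the base axis. Payload 8.1 kg.
Tool frame: the origin (TCP) lies between the finger pads; the fingertips stand 14 mm ahead of it and the grasp point (between the pads) lies 5 mm behind it; z points along the fingers, y is the line along which they close (so a half turn about z gives the same grasp; the last joint's range is limited). The gripper opens to 93 mm and grips with 3 to 60 N. Pads are 15 mm wide; open, the fingers measure 128 mm over their backs; the gripper's body (75 mm by 188 mm) begins 65 mm behind the grasp point.
Start: joints at [-1.264, 0.13, 1.488, -0, 1.523, -0.085], TCP at [0.229, -0.555, 0.194] pointing down, gripper open.
Joint ranges: [-2.96, 2.96], [-0.89, 2.26], [0.02, 2.5], [-1.34, 4.48], [0, 2.73], [-2.66, 2.66]. Speed limits (rad/s): [2.39, 2.39, 2.79, 3.14, 3.14, 3.14].

## Interface

Orientations are given as a rotation vector (axis times angle).
In Python, from plant import robot gives the robot as it stands.
- The arm moves only by the tool arm_command, never from a script. Its argument "targets" is a list of rows, each an object of numbers: "x", "y", "z": the shift along the world's x, y, z in units of 500 mm (1.0 is 500 mm); "rx", "ry", "rz": the turn, a rotation vector about the world's x, y, z in units of 2 rad (1.0 is 2 rad); "claw": the closure in counts, from 0 (fully open) to 255 (shut). In form: [{"x": .., "y": .., "z": .., "rx": .., "ry": .., "rz": .., "claw": ..}, ...]. A call has 1 to 10 rows; each row is the pose to reach, as a shift and turn from the pose commanded when the call began; what a row does not reach only later rows make up. A row lasts 1/12 s, in which the tool goes at most 41.7 mm and 7.16 degrees, less where a joint would pass 70% of its speed; a pose out of reach is approached as far as the arm can. A call with a number of a shift or a turn outside -1 to 1 is refused whole. A call with a gripper value outside its range is refused whole. The fingers move at their own pace and stop on an object; "squeeze" is the grip in N (left out, the last holds). Time passes only in rows, so rows that repeat a pose let the fingers close. It gives the time, the measured TCP pose, the force, the opening and the grip force at its end, in the units of the state.
- robot.read_state(): the state, without advancing time (a new reading comes with each control period).
- robot.read_camera(name): name is "scene" or "side" or "wrist"; returns (picture, depth): 420x560x3 uint8, red, green, blue; 420x560 float32, m along the optical axis (not along the pixel's ray), 0 where there is no reading.
- robot.get_calibration(name): a dict with "intrinsics" (3x3 intrinsics, pixels), "origin" and "orientation" of the camera in the world. Camera axes: x right, y up, looking along -z (the intrinsics and any distortion apply to the point x, -y, -z); pixel columns grow to the right and rows downward; lengths in m; the calibration is good to about 2 mm. A picture is of the moment at which its call begins: read the wrist's pose just before it. get_calibration takes no time and is no camera call; for the wrist camera it gives the pose at the moment of the call.
- robot.close_job(): hands the job in; it is judged then, once.
The state is a dict: "t": time; "q": joint angles; "dq": joint speeds; "joint_torque": joint torques, N m; "tool_pos": TCP position; "orientation": TCP orientation; "force": force on the tool from outside, world axes, zero at the start; "wrist_torque": the same for the moment, N m; "opening": finger opening in m; "gripper_force": force on a finger pad.
Only numpy, scipy, OpenCV 4.12 (cv2) and the standard library are available. Lean on these libraries where they do the work, as an engineer would, in place of code of your own. Each camera call takes 0.05 s, during which the arm holds its last target. There are 200 camera calls.

## Working session

There is one attempt and no reset: what is moved stays moved. The work goes in short steps, Python scripts to look and compute and a tool call to move; the robot and the scene stay as the last step left them, time stands still between calls to the robot, and variables do not carry over. Pictures are saved under pics/ and viewed, at most 10 in all, crops included, and the job is handed in when it is done.

Besides the shell and the picture viewer there is one more tool, called after "Request:" as name(argument=value, ...), one argument or row to a line, values as JSON. arm_command: Moves the arm, as the interface text tells. Shifts and turns lie within -1 to 1; 1 stands for 500 mm of shift or 2 rad of turn. Its arguments: {"type":"object","properties":{"targets":{"type":"array","items":{"type":"object","properties":{"x":{"type":"number","minimum":-1,"maximum":1},"y":{"type":"number","minimum":-1,"maximum":1},"z":{"type":"number","minimum":-1,"maximum":1},"rx":{"type":"number","minimum":-1,"maximum":1},"ry":{"type":"number","minimum":-1,"maximum":1},"rz":{"type":"number","minimum":-1,"maximum":1},"claw":{"type":"number"}}}},"squeeze":{"type":"number"}},"required":["targets"]}

```bash
ls; mkdir -p pics; cat > h.py <<'E'
import numpy as np, cv2
from plant import robot
from scipy.spatial.transform import Rotation as R
def rot(o):
    o=np.array(o,float)
    if o.shape==(3,3): return o
    return R.from_rotvec(o).as_matrix() if o.size==3 else R.from_quat(o).as_matrix()
def snap(n,f=None):
    c=robot.get_calibration(n); im,d=robot.read_camera(n)
    if f: cv2.imwrite('pics/'+f,im[:,:,::-1])
    np.savez('/tmp/%s.npz'%n,im=im,d=d,K=c['intrinsics'],o=c['origin'],R=rot(c['orientation']))
    return im,d,c
def ray(c,u,v):
    K=np.array(c['intrinsics']); u=np.asarray(u,float);v=np.asarray(v,float)
    p=np.stack([(u-K[0,2])/K[0,0],-(v-K[1,2])/K[1,1],-np.ones_like(u)],-1)
    return p@rot(c['orientation']).T
def onplane(c,u,v,z):
    r=ray(c,u,v); o=np.array(c['origin']); return o+r*((z-o[2])/r[...,2])[...,None]
def cloud(c,d):
    v,u=np.mgrid[:d.shape[0],:d.shape[1]]; return np.array(c['origin'])+ray(c,u,v)*d[...,None]
E
python3 - <<'E'
from h import *
for n in('scene','side','wrist'):
    im,d,c=snap(n,n+'0.png'); print(n,c)
print(robot.read_state())
E
```

```text
pics
scene {'intrinsics': array([[515.72388273,   0.        , 281.35254101],
       [  0.        , 515.72388273, 206.20665068],
       [  0.        ,   0.        ,   1.        ]]), 'origin': array([ 1.3986583 , -0.50127049,  0.93680281]), 'orientation': array([0.81334567, 0.42556928, 0.95397999])}
side {'intrinsics': array([[417.6690791 ,   0.        , 280.83116037],
       [  0.        , 417.6690791 , 212.5592723 ],
       [  0.        ,   0.        ,   1.        ]]), 'origin': array([0.2487452 , 0.87870023, 0.74943328]), 'orientation': array([ 0.21897146, -1.21260059, -2.49956197])}
wrist {'intrinsics': array([[338.59837809,   0.        , 276.00994588],
       [  0.        , 338.59837809, 205.70088373],
       [  0.        ,   0.        ,   1.        ]]), 'origin': array([ 0.29946179, -0.52468427,  0.38233527]), 'orientation': array([-0.24642266,  0.16644929, -1.16975594])}
{'t': 0.15, 'q': array([-1.26434301e+00,  1.31010356e-01,  1.48903209e+00, -1.95419864e-05,
        1.52297737e+00, -8.53900630e-02]), 'dq': array([ 0.00040916, -0.00199232, -0.0026624 ,  0.00016674,  0.00063889,
       -0.00216838]), 'joint_torque': array([ 1.12291844e-03, -5.60478115e+01, -4.92333698e+01,  7.67697114e-02,
        3.05727159e-02, -4.25849794e-05]), 'tool_pos': array([ 0.22901246, -0.55406722,  0.19361327]), 'orientation': array([-3.08010027e+00, -6.11301713e-01,  2.77631401e-04]), 'force': array([-0.93358881, -0.57552997,  0.28885523]), 'wrist_torque': array([-0.03847694,  0.01745476,  0.06210595]), 'gripper_force': 0.0, 'opening': 0.093331864495445}
```

View pics/scene0.png

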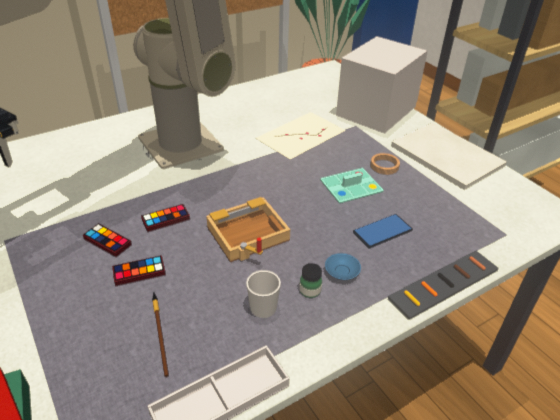

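View pics/side0.png

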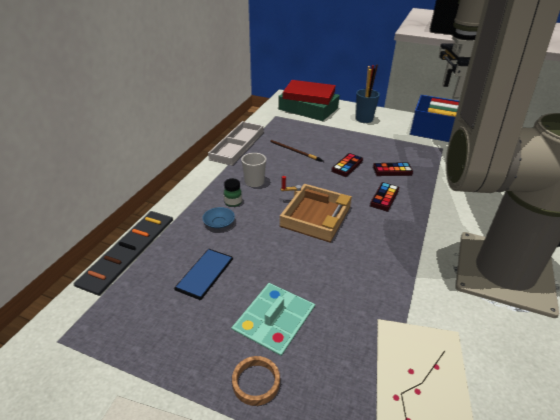

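The scene view shows three paint sets at (107,239), (165,217) and (138,270). The box is at (248,228) with its red knob at (259,243), the palette is at (352,185), and the cup is at (263,294). The side view shows the same layout. Next I measure them.

```bash
python3 - <<'E'
from h import *
def load(n):
    z=np.load('/tmp/%s.npz'%n); return z['im'],z['d'],dict(intrinsics=z['K'],origin=z['o'],orientation=z['R'])
for n in('scene','side'):
    im,d,c=load(n); P=cloud(c,d); z=P[...,2]
    m=((d>0)&(z>.009)&(z<.12)&(P[...,0]>.2)&(P[...,0]<.95)&(abs(P[...,1])<.65)).astype(np.uint8)
    k,l,s,ce=cv2.connectedComponentsWithStats(m)
    print(n)
    for i in range(1,k):
        if s[i,4]<150: continue
        q=P[l==i]; h=np.percentile(q[:,2],95); top=q[abs(q[:,2]-np.median(q[:,2]))<.03][:,:2]
        r=cv2.minAreaRect((top*1000).astype(np.float32))
        print(ce[i].round(),s[i,4],'h',h.round(3),'rect',np.round(r[0],0),np.round(r[1],0),round(r[2],1),'r',np.hypot(*r[0]).round())
    hsv=cv2.cvtColor(im,cv2.COLOR_RGB2HSV)
    mint=cv2.inRange(hsv,(65,60,90),(92,255,255))>0
    mp=mint&(d>0)&(z<.02)&(z>-.01); q=P[mp]; print('mint',mp.sum(),np.median(q[:,2]),cv2.minAreaRect((q[:,:2]*1000).astype(np.float32)))
    mp=mint&(z>.03)&(z<.06); q=P[mp]; print('rib',mp.sum(),cv2.minAreaRect((q[:,:2]*1000).astype(np.float32)))
    red=(cv2.inRange(hsv,(0,150,60),(6,255,255))|cv2.inRange(hsv,(172,150,60),(180,255,255)))>0
    mp=red&(z>.045)&(z<.1)&(P[...,0]>.3)&(P[...,0]<.9); q=P[mp]; print('knob',mp.sum(),q.mean(0),q.min(0),q.max(0))
E
```

```text
scene
[375. 112.] 822 h 0.116 rect [247. 620.] [102.  22.] 24.8 r 667.0
[428. 161.] 788 h 0.023 rect [510. 634.] [304.  54.] 4.9 r 814.0
[385. 163.] 295 h 0.024 rect [446. 502.] [90. 96.] 10.4 r 672.0
[348. 180.] 376 h 0.041 rect [463. 348.] [147.  96.] 82.7 r 580.0
[248. 229.] 2053 h 0.049 rect [525. -23.] [175. 204.] 87.2 r 526.0
[165. 217.] 701 h 0.021 rect [ 339. -187.] [120.  62.] 84.8 r 388.0
[382. 230.] 594 h 0.013 rect [682. 295.] [148.  75.] 88.3 r 743.0
[107. 239.] 794 h 0.022 rect [ 344. -351.] [127.  59.] 25.3 r 491.0
[442. 284.] 2785 h 0.02 rect [903. 299.] [303.  77.] 89.8 r 952.0
[343. 266.] 570 h 0.023 rect [741. 112.] [87. 89.] 23.6 r 749.0
[138. 269.] 955 h 0.021 rect [ 489. -318.] [120.  64.] 77.5 r 583.0
[311. 280.] 632 h 0.072 rect [753.   8.] [51. 52.] 16.4 r 753.0
[263. 292.] 1254 h 0.085 rect [ 739. -113.] [73. 77.] 69.0 r 748.0
[227. 386.] 1962 h 0.032 rect [ 892. -299.] [260.  93.] 90.0 r 941.0
[ 14. 396.] 1357 h 0.092 rect [ 730. -632.] [ 30. 129.] 82.2 r 965.0
mint 1080 0.0083365530664396 ((-159.5364990234375, 823.2648315429688), (322.5986633300781, 1745.7
[... 927 characters left out ...]
r 747.0
[122. 252.] 2431 h 0.02 rect [899. 300.] [ 78. 300.] 0.1 r 948.0
[203. 272.] 835 h 0.012 rect [675. 295.] [147.  73.] 87.9 r 737.0
[274. 307.] 446 h 0.041 rect [475. 320.] [ 56. 114.] 19.8 r 573.0
[255. 380.] 865 h 0.024 rect [442. 503.] [89. 89.] 66.6 r 670.0
[143. 410.] 842 h 0.022 rect [585. 635.] [145.  26.] 5.9 r 864.0
mint 2715 0.008227311172247287 ((469.4343566894531, 345.077392578125), (156.8915252685547, 123.64619445800781), 81.42416381835938)
rib 209 ((664.4144287109375, -168.09002685546875), (228.51380920410156, 1145.2218017578125), 10.289876937866211)
knob 953 [ 0.74561676 -0.64937344  0.08449862] [ 0.60527664 -0.77311909  0.05007765] [ 0.85518442 -0.04510748  0.09469776]
```

The set at scene (138,270), side (347,163) is at (0.488,-0.317), 583 mm from the base. The other two, at (165,217) and (107,239), are 388 and 491 mm away. The first is therefore the one meant. I move above it and confirm with the wrist camera.

Request:
arm_command(
  targets=[
    {"x":0.516,"y":0.474,"z":0.112,"rz":0.4765,"claw":0},
    {"x":0.516,"y":0.474,"z":0.112,"rz":0.4765,"claw":0},
    {"x":0.516,"y":0.474,"z":0.112,"rz":0.4765,"claw":0},
    {"x":0.516,"y":0.474,"z":0.112,"rz":0.4765,"claw":0},
    {"x":0.516,"y":0.474,"z":0.112,"rz":0.4765,"claw":0},
    {"x":0.516,"y":0.474,"z":0.112,"rz":0.4765,"claw":0},
    {"x":0.516,"y":0.474,"z":0.112,"rz":0.4765,"claw":0},
    {"x":0.516,"y":0.474,"z":0.112,"rz":0.4765,"claw":0},
    {"x":0.516,"y":0.474,"z":0.112,"rz":0.4765,"claw":0},
    {"x":0.516,"y":0.474,"z":0.112,"rz":0.4765,"claw":0},
  ],
)

```text
schema error: expected keys x, y, z, rx, ry, rz, claw
```

```bash
python3 - <<'E'
from h import *
im,d,c=snap('wrist','w1.png'); s=robot.read_state(); print(s['t'],s['tool_pos'],rot(s['orientation']).round(3).tolist(),c['origin'],rot(c['orientation']).round(3).tolist())
E
```

```text
0.2 [ 0.22901536 -0.55417573  0.19379801] [[0.924, 0.382, -0.0], [0.382, -0.924, 0.001], [0.0, -0.001, -1.0]] [ 0.299473   -0.52471925  0.38246479] [[0.383, 0.888, 0.256], [-0.924, 0.368, 0.105], [-0.001, -0.277, 0.961]]
```

View pics/w1.png

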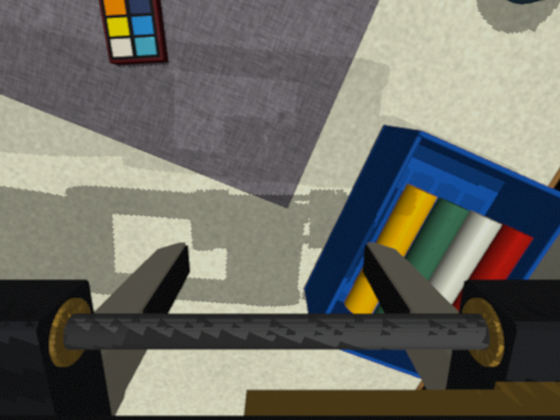

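The move was refused because every key is needed, so this view is still from the start pose (pen tray, and one decoy set at (135,30)). Resending with all keys.

Request:
arm_command(
  targets=[
    {"x":0.516,"y":0.474,"z":0.112,"rx":0,"ry":0,"rz":0.4765,"claw":0},
    {"x":0.516,"y":0.474,"z":0.112,"rx":0,"ry":0,"rz":0.4765,"claw":0},
    {"x":0.516,"y":0.474,"z":0.112,"rx":0,"ry":0,"rz":0.4765,"claw":0},
    {"x":0.516,"y":0.474,"z":0.112,"rx":0,"ry":0,"rz":0.4765,"claw":0},
    {"x":0.516,"y":0.474,"z":0.112,"rx":0,"ry":0,"rz":0.4765,"claw":0},
    {"x":0.516,"y":0.474,"z":0.112,"rx":0,"ry":0,"rz":0.4765,"claw":0},
    {"x":0.516,"y":0.474,"z":0.112,"rx":0,"ry":0,"rz":0.4765,"claw":0},
    {"x":0.516,"y":0.474,"z":0.112,"rx":0,"ry":0,"rz":0.4765,"claw":0},
    {"x":0.516,"y":0.474,"z":0.112,"rx":0,"ry":0,"rz":0.4765,"claw":0},
    {"x":0.516,"y":0.474,"z":0.112,"rx":0,"ry":0,"rz":0.4765,"claw":0},
  ],
)

```text
t: 1.03
tool_pos: [0.4905, -0.3141, 0.2513]
orientation: [2.452, 1.963, 0.003]
force: [-0.8, -0.6, 0.0]
opening: 0.093
gripper_force: 0.0
```

```bash
python3 - <<'E'
from h import *
im,d,c=snap('wrist','w2.png'); s=robot.read_state(); print(s['t'],s['tool_pos'],rot(s['orientation']).round(3).tolist(),c['origin'])
P=cloud(c,d); z=P[...,2]
m=((d>0.1)&(z>.009)&(z<.03)&(np.hypot(P[...,0]-.488,P[...,1]+.317)<.09)).astype(np.uint8)
k,l,st,ce=cv2.connectedComponentsWithStats(m)
for i in range(1,k):
    if st[i,4]>500:
        q=P[l==i]; print(ce[i],st[i,4],np.percentile(q[:,2],[5,50,95]))
        t=q[q[:,2]>.014]; print(cv2.minAreaRect((t[:,:2]*1000).astype(np.float32)))
        hull=cv2.minAreaRect(np.argwhere(l==i)[:,::-1].astype(np.float32)); print(hull)
        b=cv2.boxPoints(hull); print((onplane(c,b[:,0],b[:,1],.018)*1000).round(1))
E
```

```text
1.0833 [ 0.48873968 -0.31575898  0.25071575] [[0.22, 0.975, 0.001], [0.975, -0.22, -0.0], [-0.0, 0.001, -1.0]] [ 0.5061237  -0.23875836  0.44021037]
[274.70823126 172.76237139] 4082 [0.0154833  0.01720846 0.01860005]
((487.7107849121094, -318.8630065917969), (119.94950866699219, 55.93992614746094), 76.38758850097656)
((275.0, 173.5), (43.99999237060547, 92.99998474121094), 0.0)
[[ 446.8 -369.9   18. ]
 [ 474.9 -254.2   18. ]
 [ 527.1 -265.8   18. ]
 [ 503.2 -382.6   18. ]]
```

View pics/w2.png

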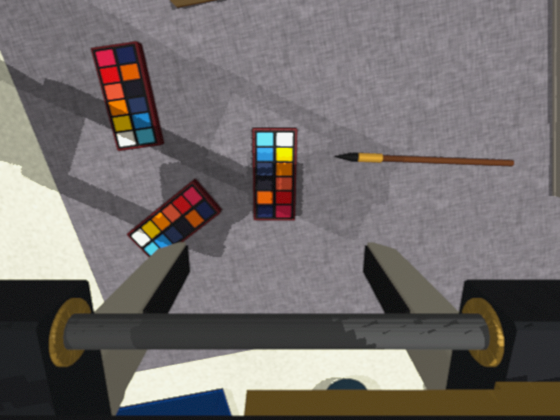

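This confirms it. The target set is at wrist pixel (275,173), with decoys at (127,95) and (175,222), and the brush clear at (340–512,160). I descend and grip.

Request:
arm_command(
  squeeze=15,
  targets=[
    {"x":0.0015,"y":-0.004,"z":-0.4,"rx":0,"ry":0,"rz":-0.008,"claw":25},
    {"x":0.0015,"y":-0.004,"z":-0.4,"rx":0,"ry":0,"rz":-0.008,"claw":25},
    {"x":0.0015,"y":-0.004,"z":-0.4,"rx":0,"ry":0,"rz":-0.008,"claw":25},
    {"x":0.0015,"y":-0.004,"z":-0.4,"rx":0,"ry":0,"rz":-0.008,"claw":25},
    {"x":0.0015,"y":-0.004,"z":-0.4,"rx":0,"ry":0,"rz":-0.008,"claw":25},
    {"x":0.0015,"y":-0.004,"z":-0.44,"rx":0,"ry":0,"rz":-0.008,"claw":25},
    {"x":0.0015,"y":-0.004,"z":-0.465,"rx":0,"ry":0,"rz":-0.008,"claw":25},
    {"x":0.0015,"y":-0.004,"z":-0.465,"rx":0,"ry":0,"rz":-0.008,"claw":130},
    {"x":0.0015,"y":-0.004,"z":-0.465,"rx":0,"ry":0,"rz":-0.008,"claw":130},
    {"x":0.0015,"y":-0.004,"z":-0.465,"rx":0,"ry":0,"rz":-0.008,"claw":130},
  ],
)

```text
t: 1.92
tool_pos: [0.4889, -0.321, 0.0201]
orientation: [2.472, 1.934, 0.001]
force: [-0.0, -0.1, -0.3]
opening: 0.0684
gripper_force: 0.0
```

```bash
python3 - <<'E'
from h import *
# box pose from side+scene depth
for n in('scene','side'):
    z=np.load('/tmp/%s.npz'%n); im,d=z['im'],z['d']; c=dict(intrinsics=z['K'],origin=z['o'],orientation=z['R'])
    P=cloud(c,d); hsv=cv2.cvtColor(im,cv2.COLOR_RGB2HSV)
    near=(abs(P[...,0]-.525)<.16)&(abs(P[...,1]+.023)<.16)&(d>0)
    wood=near&(hsv[...,0]>8)&(hsv[...,0]<25)&(hsv[...,1]>90)&(P[...,2]>.035)&(P[...,2]<.0435)
    q=(P[wood][:,:2]*1000).astype(np.float32); print(n,wood.sum(),cv2.minAreaRect(q))
    kn=near&(P[...,2]>.055)&((hsv[...,0]<7)|(hsv[...,0]>172))&(hsv[...,1]>120)
    print('knob',kn.sum(),P[kn].mean(0),P[kn].min(0),P[kn].max(0))
E
```

```text
scene 574 ((521.684814453125, -22.31749725341797), (174.65379333496094, 196.7109375), 87.23441314697266)
knob 51 [ 0.61733806 -0.05491904  0.07531204] [ 0.608268   -0.05905733  0.0550499 ] [ 0.62224684 -0.04857585  0.09089874]
side 510 ((518.712646484375, -23.912033081054688), (178.5214080810547, 191.7994842529297), 87.59747314453125)
knob 42 [ 0.60978922 -0.05118232  0.07426986] [ 0.60527664 -0.05680411  0.05613001] [ 0.61578525 -0.04510748  0.09044926]
```

Request:
arm_command(
  squeeze=15,
  targets=[
    {"x":0,"y":0,"z":0,"rx":0,"ry":0,"rz":0,"claw":140},
    {"x":0,"y":0,"z":0,"rx":0,"ry":0,"rz":0,"claw":140},
    {"x":0,"y":0,"z":0,"rx":0,"ry":0,"rz":0,"claw":140},
    {"x":0,"y":0,"z":0.08,"rx":0,"ry":0,"rz":0,"claw":140},
    {"x":0,"y":0,"z":0.16,"rx":0,"ry":0,"rz":0,"claw":140},
    {"x":0.02,"y":0.07,"z":0.24,"rx":0,"ry":0,"rz":0.02,"claw":140},
    {"x":0.04,"y":0.14,"z":0.28,"rx":0,"ry":0,"rz":0.04,"claw":140},
    {"x":0.06,"y":0.22,"z":0.32,"rx":0,"ry":0,"rz":0.06,"claw":140},
    {"x":0.084,"y":0.3,"z":0.36,"rx":0,"ry":0,"rz":0.0925,"claw":140},
    {"x":0.084,"y":0.36,"z":0.36,"rx":0,"ry":0,"rz":0.0925,"claw":140},
  ],
)

```text
t: 2.75
tool_pos: [0.5312, -0.146, 0.2008]
orientation: [2.276, 2.157, 0.004]
force: [0.8, 0.7, -0.2]
opening: 0.0421
gripper_force: 0.0
```

```bash
python3 - <<'E'
from h import *
im,d,c=snap('wrist','w3.png'); s=robot.read_state(); print(s['t'],s['tool_pos'],rot(s['orientation']).round(3).tolist(),c['origin'],s['opening'],s['gripper_force'])
E
```

```text
2.8 [ 0.53221643 -0.13846265  0.20153959] [[0.052, 0.999, 0.007], [0.999, -0.052, 0.002], [0.002, 0.007, -1.0]] [ 0.53345874 -0.06836787  0.38952381] 0.041866661242723945 0.0
```

View pics/w3.png

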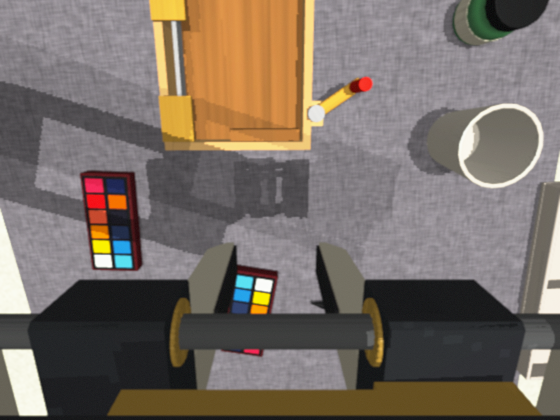

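The fingers closed too slowly, so the set stayed behind at (250,310). This view does help with the box: near corner (165,148), far corner (310,148), pivot (316,113) and knob (362,84).

```bash
python3 - <<'E'
from h import *
z=np.load('/tmp/wrist.npz'); im,d=z['im'],z['d']; c=dict(intrinsics=z['K'],origin=z['o'],orientation=z['R'])
P=cloud(c,d); hsv=cv2.cvtColor(im,cv2.COLOR_RGB2HSV)
m=(d>0)&(P[...,2]>.034)&(P[...,2]<.05)&(P[...,1]>-.16)&(P[...,0]<.66)
# far wall outer edge per row ; side wall outer edge per col
pts=[];
for v in range(5,95,3):
    u=np.where(m[v,:330])[0]
    if len(u): pts.append((u.max(),v))
pts=np.array(pts); A=onplane(c,pts[:,0]+.5,pts[:,1],.04)
ps=[]
for u in range(200,300,4):
    v=np.where(m[:,u])[0]
    if len(v): ps.append((u,v.max()))
ps=np.array(ps); B=onplane(c,ps[:,0],ps[:,1]+.5,.04)
def lf(X):
    vx,vy,x,y=cv2.fitLine((X[:,:2]*1000).astype(np.float32),cv2.DIST_HUBER,0,.01,.01).ravel(); return np.degrees(np.arctan2(vy,vx)),x,y
print('far',lf(A),pts[::6].tolist()); print('side',lf(B),ps[::5].tolist())
print('corner',onplane(c,np.array([310.]),np.array([148.]),.04),onplane(c,np.array([165.]),np.array([148.]),.04))
print('pivot',onplane(c,np.array([316.]),np.array([113.]),.048),'knob',onplane(c,np.array([363.]),np.array([84.]),.088))
r=((hsv[...,0]<7)|(hsv[...,0]>172))&(hsv[...,1]>150)&(P[...,2]>.08)&(d>0)&(P[...,1]>-.1); print('knobtop',P[r].mean(0))
# paint set
m2=(d>0)&(P[...,2]>.013)&(P[...,2]<.025)&(np.hypot(P[...,0]-.488,P[...,1]+.32)<.09)
print(m2.sum(),np.where(m2)[0].min(),onplane(c,np.array([237.,277.]),np.array([266.,269.]),.018))
# predicted from depth cloud: set upper part rect edges
q=P[m2]; print(q.min(0),q.max(0))
E
```

```text
far (np.float32(87.43913), np.float32(573.21826), np.float32(-18.500454)) [[314, 5], [313, 23], [313, 41], [312, 59], [312, 77]]
side (np.float32(-3.06626), np.float32(517.7676), np.float32(-109.1571)) [[200, 149], [220, 149], [240, 149], [260, 149], [280, 149]]
corner [[ 0.56819466 -0.1103289   0.04      ]] [[ 0.42008255 -0.10239876  0.04      ]]
pivot [[ 0.57407493 -0.07586491  0.048     ]] knob [[ 0.60927721 -0.05354761  0.088     ]]
knobtop [ 0.61092442 -0.05334417  0.08617612]
1897 269 [[ 0.47905555 -0.24926801  0.018     ]
 [ 0.52694147 -0.25592703  0.018     ]]
[ 0.44867126 -0.38187623  0.01300451] [ 0.52760971 -0.25494579  0.02022637]
```

Request:
arm_command(
  targets=[
    {"x":-0.084,"y":-0.36,"z":0.106,"rx":0,"ry":0,"rz":-0.0925,"claw":20},
    {"x":-0.084,"y":-0.36,"z":0.106,"rx":0,"ry":0,"rz":-0.0925,"claw":20},
    {"x":-0.084,"y":-0.36,"z":0.106,"rx":0,"ry":0,"rz":-0.0925,"claw":20},
    {"x":-0.084,"y":-0.36,"z":0.106,"rx":0,"ry":0,"rz":-0.0925,"claw":20},
    {"x":-0.084,"y":-0.36,"z":0.106,"rx":0,"ry":0,"rz":-0.0925,"claw":20},
    {"x":-0.084,"y":-0.36,"z":0.106,"rx":0,"ry":0,"rz":-0.0925,"claw":20},
    {"x":-0.084,"y":-0.36,"z":0.106,"rx":0,"ry":0,"rz":-0.0925,"claw":20},
  ],
)

```text
t: 3.38
tool_pos: [0.4868, -0.3279, 0.2502]
orientation: [2.475, 1.933, 0.001]
force: [-0.5, -0.5, -0.7]
opening: 0.0831
gripper_force: 0.0
```

```bash
cat > pset.py <<'E'
from h import *
im,d,c=snap('wrist'); s=robot.read_state(); print(s['t'],s['tool_pos'],rot(s['orientation']).round(3).tolist(),s['opening'])
P=cloud(c,d); z=P[...,2]
m=((d>0.1)&(z>.014)&(z<.03)&(np.hypot(P[...,0]-.488,P[...,1]+.32)<.1)).astype(np.uint8)
k,l,st,ce=cv2.connectedComponentsWithStats(m); i=1+np.argmax(st[1:,4])
print(ce[i],st[i,4],cv2.minAreaRect((P[l==i][:,:2]*1000).astype(np.float32)))
E
python3 pset.py
```

```text
3.4333 [ 0.48702249 -0.32650335  0.24958918] [[0.241, 0.971, 0.0], [0.971, -0.241, 0.0], [0.0, 0.0, -1.0]] 0.08480483851784071
[275.15046351 161.68219634] 4207 ((487.1970520019531, -318.63909912109375), (119.83836364746094, 55.66373825073242), 77.01504516601562)
```

The set hasn't moved. I descend again and allow time for the fingers to close.

Request:
arm_command(
  squeeze=20,
  targets=[
    {"x":0,"y":0,"z":-0.4,"rx":0,"ry":0,"rz":0,"claw":25},
    {"x":0,"y":0,"z":-0.4,"rx":0,"ry":0,"rz":0,"claw":25},
    {"x":0,"y":0,"z":-0.4,"rx":0,"ry":0,"rz":0,"claw":25},
    {"x":0,"y":0,"z":-0.4,"rx":0,"ry":0,"rz":0,"claw":25},
    {"x":0,"y":0,"z":-0.4,"rx":0,"ry":0,"rz":0,"claw":25},
    {"x":0,"y":0,"z":-0.44,"rx":0,"ry":0,"rz":0,"claw":25},
    {"x":0,"y":0,"z":-0.466,"rx":0,"ry":0,"rz":0,"claw":25},
    {"x":0,"y":0,"z":-0.466,"rx":0,"ry":0,"rz":0,"claw":180},
    {"x":0,"y":0,"z":-0.466,"rx":0,"ry":0,"rz":0,"claw":180},
    {"x":0,"y":0,"z":-0.466,"rx":0,"ry":0,"rz":0,"claw":180},
  ],
)

```text
t: 4.27
tool_pos: [0.4887, -0.327, 0.0188]
orientation: [2.47, 1.936, 0.001]
force: [0.5, -0.0, -0.4]
opening: 0.0684
gripper_force: 0.0
```

Request:
arm_command(
  squeeze=20,
  targets=[
    {"x":0,"y":0,"z":0,"rx":0,"ry":0,"rz":0,"claw":180},
    {"x":0,"y":0,"z":0,"rx":0,"ry":0,"rz":0,"claw":180},
    {"x":0,"y":0,"z":0,"rx":0,"ry":0,"rz":0,"claw":180},
    {"x":0,"y":0,"z":0,"rx":0,"ry":0,"rz":0,"claw":180},
    {"x":0,"y":0,"z":0.004,"rx":0,"ry":0,"rz":0,"claw":180},
  ],
)

```text
t: 4.68
tool_pos: [0.487, -0.3265, 0.0187]
orientation: [-2.473, -1.937, -0.0]
force: [0.1, 0.2, 0.8]
opening: 0.0352
gripper_force: 0.0
```

The fingers went to 35 mm without meeting the set, so I check.

```bash
python3 - <<'E'
from h import *
s=robot.read_state(); print(s['t'],s['tool_pos'],s['opening'],s['gripper_force'],s['force'])
ims=[]
for n,x in(('scene',(138,260)),('side',(347,163))):
    im,d,c=snap(n); ims.append(cv2.resize(im[max(0,x[1]-60):x[1]+60,x[0]-70:x[0]+70],(392,336),interpolation=cv2.INTER_CUBIC))
cv2.imwrite('pics/chk.png',np.hstack(ims)[:,:,::-1])
E
```

```text
4.6833 [ 0.48703218 -0.32649042  0.01871147] 0.035166443296781744 0.0 [0.14485955 0.15317375 0.81218645]
```

View pics/chk.png

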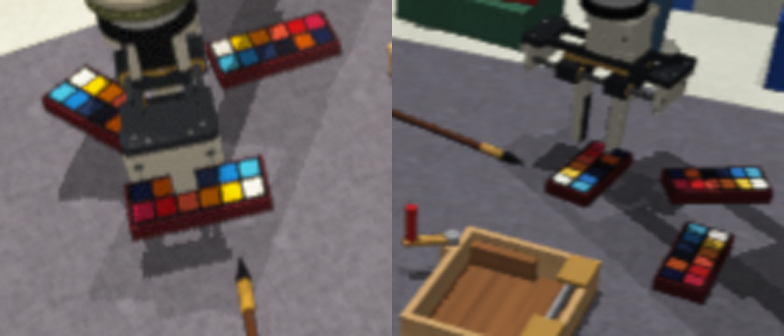

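```bash
python3 - <<'E'
from h import *
for n in('scene','side'):
    z=np.load('/tmp/%s.npz'%n); im,d=z['im'],z['d']; c=dict(intrinsics=z['K'],origin=z['o'],orientation=z['R'])
    P=cloud(c,d); hsv=cv2.cvtColor(im,cv2.COLOR_RGB2HSV)
    m=(d>0)&(abs(P[...,0]-.487)<.07)&(abs(P[...,1]+.32)<.08)&(P[...,2]>.012)&(P[...,2]<.3)
    for a in np.arange(.012,.13,.008):
        q=P[m&(P[...,2]>=a)&(P[...,2]<a+.008)]
        if len(q): print(n,a.round(3),len(q),q.min(0).round(3)[:2],q.max(0).round(3)[:2])
    o=np.array([c['origin']]); 
E
```

```text
scene 0.012 647 [ 0.448 -0.382] [ 0.533 -0.255]
scene 0.02 198 [ 0.457 -0.38 ] [ 0.527 -0.261]
scene 0.044 4 [ 0.516 -0.335] [ 0.52  -0.324]
scene 0.052 16 [ 0.515 -0.341] [ 0.522 -0.323]
scene 0.06 24 [ 0.514 -0.341] [ 0.525 -0.322]
scene 0.068 16 [ 0.517 -0.342] [ 0.523 -0.324]
scene 0.076 4 [ 0.522 -0.342] [ 0.525 -0.328]
scene 0.116 15 [ 0.466 -0.328] [ 0.474 -0.312]
scene 0.124 8 [ 0.419 -0.353] [ 0.475 -0.272]
side 0.012 282 [ 0.448 -0.382] [ 0.526 -0.252]
side 0.02 55 [ 0.46  -0.364] [ 0.52  -0.258]
side 0.036 2 [ 0.469 -0.317] [ 0.472 -0.315]
side 0.044 16 [ 0.462 -0.332] [ 0.513 -0.31 ]
side 0.052 29 [ 0.456 -0.34 ] [ 0.519 -0.309]
side 0.06 26 [ 0.456 -0.339] [ 0.519 -0.308]
side 0.068 26 [ 0.455 -0.337] [ 0.516 -0.31 ]
side 0.076 25 [ 0.455 -0.339] [ 0.517 -0.308]
side 0.084 30 [ 0.454 -0.337] [ 0.517 -0.308]
side 0.092 32 [ 0.454 -0.34 ] [ 0.519 -0.309]
side 0.1 33 [ 0.453 -0.339] [ 0.52  -0.308]
side 0.108 27 [ 0.452 -0.336] [ 0.52  -0.307]
side 0.116 12 [ 0.455 -0.333] [ 0.516 -0.306]
side 0.124 17 [ 0.439 -0.373] [ 0.556 -0.287]
```

```bash
python3 - <<'E'
from h import *
im,d,c=snap('wrist'); s=robot.read_state(); P=cloud(c,d)
Rt=rot(s['orientation']); print('cam in tool',Rt.T@(c['origin']-s['tool_pos']),s['tool_pos'],s['q'])
z=P[...,2][(d>.05)]; h,e=np.histogram(z,np.arange(-.06,.12,.004)); print([(round(float(b),3),int(a)) for a,b in zip(h,e) if a>800])
for r in (20,120,220,240,260): print(r,P[r,100::90].round(3).tolist())
E
```

```text
cam in tool [ 0.07702992 -0.00080179 -0.18902263] [ 0.4872659  -0.32666447  0.01892849] [-6.77960059e-01  2.44981067e-01  1.69185840e+00 -2.13388128e-05
  1.20429452e+00 -4.35841695e-01]
[(-0.004, 122229), (0.0, 23480), (0.004, 1642), (0.008, 2433), (0.012, 2173), (0.016, 20251)]
20 [[0.422, -0.183, 0.0], [0.47, -0.195, -0.0], [0.518, -0.207, -0.0], [0.567, -0.219, -0.001], [0.616, -0.23, -0.002], [0.665, -0.242, -0.002]]
120 [[0.401, -0.233, -0.001], [0.453, -0.246, -0.001], [0.506, -0.259, -0.001], [0.558, -0.272, -0.001], [0.61, -0.285, -0.0], [0.662, -0.298, -0.001]]
220 [[0.377, -0.292, -0.001], [0.434, -0.306, -0.001], [0.492, -0.314, 0.018], [0.548, -0.334, -0.001], [0.605, -0.349, -0.002], [0.661, -0.362, 0.0]]
240 [[0.372, -0.305, -0.0], [0.43, -0.32, -0.001], [0.489, -0.327, 0.016], [0.545, -0.348, -0.001], [0.603, -0.362, 0.0], [0.662, -0.377, -0.002]]
260 [[0.379, -0.313, 0.018], [0.425, -0.333, -0.001], [0.486, -0.339, 0.018], [0.505, -0.252, 0.208], [0.602, -0.377, -0.001], [0.661, -0.391, -0.001]]
```

```bash
python3 - <<'E'
from h import *
z=np.load('/tmp/wrist.npz'); im,d=z['im'],z['d']; K,o,Rc=z['K'],z['o'],z['R']; P=cloud(dict(intrinsics=K,origin=o,orientation=Rc),d)
s=robot.read_state(); Rt=rot(s['orientation'])
for zt in(.014,-.005,-.022,-.04):
    for sy in(-1,1):
        p=s['tool_pos']+Rt@np.array([.0075,sy*s['opening']/2,zt]); q=Rc.T@(p-o); print(zt,sy,K[0,2]+K[0,0]*q[0]/-q[2],K[1,2]-K[1,1]*q[1]/-q[2])
m=(d>.03)&(P[...,2]>.03)&(P[...,2]<.13); v,u=np.where(m); 
t=(P[m]-s['tool_pos'])@Rt
i=np.argsort(v)[:400:20]; print(np.c_[u[i],v[i],(t[i]*1000).round(0)])
cv2.imwrite('pics/w4.png',im[200:,120:440,::-1])
E
```

```text
0.014 -1 254.9716136999402 222.28898021544893
0.014 1 299.15722920591224 222.32243337617442
-0.005 -1 253.02423728740243 232.93077825273758
-0.005 1 301.32338136174445 232.96645702580437
-0.022 -1 250.946558425035 244.28463809067475
-0.022 1 303.63444067154273 244.32252445761358
-0.04 -1 248.29127968146372 258.7948991474817
-0.04 1 306.5879291533246 258.8353559613252
[[241. 242.   9. -19. -23.]
 [244. 243.   9. -17. -25.]
 [241. 244.   9. -19. -25.]
 [232. 245.   9. -23. -28.]
 [308. 245.   9.  16. -27.]
 [233. 246.   9. -23. -28.]
 [309. 246.   9.  16. -27.]
 [228. 247.   9. -25. -29.]
 [248. 247.   8. -15. -26.]
 [322. 247.   9.  23. -29.]
 [235. 248.   9. -21. -32.]
 [309. 248.   9.  16. -31.]
 [329. 248.   9.  26. -30.]
 [238. 249.  10. -20. -34.]
 [312. 249.   9.  17. -32.]
 [332. 249.   9.  27. -32.]
 [239. 250.   9. -19. -34.]
 [313. 250.   9.  18. -34.]
 [333. 250.   9.  28. -33.]
 [238. 251.   9. -19. -35.]]
```

View pics/w4.png

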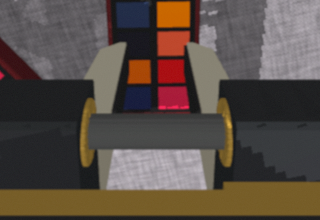

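The picture shows the fingers closed above the set. Depth from all three cameras agrees: the fingertips are really 23 mm behind the reported TCP, not 14 mm ahead of it, an offset of about 37 mm. I allow for that from here on: I open, then lower until the tips are at 3 mm.

Request:
arm_command(
  squeeze=20,
  targets=[
    {"x":0,"y":0.007,"z":0,"rx":0,"ry":0,"rz":0,"claw":25},
    {"x":0,"y":0.014,"z":0,"rx":0,"ry":0,"rz":0,"claw":25},
    {"x":0,"y":0.014,"z":0,"rx":0,"ry":0,"rz":0,"claw":25},
    {"x":0,"y":0.014,"z":0,"rx":0,"ry":0,"rz":0,"claw":25},
    {"x":0,"y":0.014,"z":0,"rx":0,"ry":0,"rz":0,"claw":25},
    {"x":0,"y":0.014,"z":0,"rx":0,"ry":0,"rz":0,"claw":25},
    {"x":0,"y":0.014,"z":-0.02,"rx":0,"ry":0,"rz":0,"claw":25},
    {"x":0,"y":0.014,"z":-0.05,"rx":0,"ry":0,"rz":0,"claw":25},
    {"x":0,"y":0.014,"z":-0.076,"rx":0,"ry":0,"rz":0,"claw":25},
    {"x":0,"y":0.014,"z":-0.076,"rx":0,"ry":0,"rz":0,"claw":25},
  ],
)

```text
t: 5.67
tool_pos: [0.485, -0.3179, -0.0232]
orientation: [-2.47, -1.934, 0.002]
force: [-0.1, -0.4, -0.5]
opening: 0.0835
gripper_force: 0.0
```

Request:
arm_command(
  squeeze=20,
  targets=[
    {"x":0,"y":0,"z":0,"rx":0,"ry":0,"rz":0,"claw":180},
    {"x":0,"y":0,"z":0,"rx":0,"ry":0,"rz":0,"claw":180},
    {"x":0,"y":0,"z":0,"rx":0,"ry":0,"rz":0,"claw":180},
    {"x":0,"y":0,"z":0,"rx":0,"ry":0,"rz":0,"claw":180},
    {"x":0,"y":0,"z":0,"rx":0,"ry":0,"rz":0,"claw":180},
    {"x":0,"y":0,"z":0,"rx":0,"ry":0,"rz":0,"claw":180},
  ],
)

```text
t: 6.17
tool_pos: [0.4876, -0.3198, -0.0186]
orientation: [2.472, 1.936, 0.0]
force: [-0.0, -0.3, 2.3]
opening: 0.0558
gripper_force: 20.0
```

Request:
arm_command(
  targets=[
    {"x":0,"y":0,"z":0.06,"rx":0,"ry":0,"rz":0,"claw":180},
    {"x":0,"y":0,"z":0.13,"rx":0,"ry":0,"rz":0,"claw":180},
    {"x":0,"y":0.02,"z":0.2,"rx":0,"ry":0,"rz":0,"claw":180},
    {"x":0.004,"y":0.08,"z":0.25,"rx":0,"ry":0,"rz":0.015,"claw":180},
    {"x":0.008,"y":0.15,"z":0.28,"rx":0,"ry":0,"rz":0.03,"claw":180},
    {"x":0.012,"y":0.225,"z":0.28,"rx":0,"ry":0,"rz":0.05,"claw":180},
    {"x":0.016,"y":0.3,"z":0.28,"rx":0,"ry":0,"rz":0.07,"claw":180},
    {"x":0.02,"y":0.375,"z":0.28,"rx":0,"ry":0,"rz":0.0967,"claw":180},
    {"x":0.025,"y":0.45,"z":0.28,"rx":0,"ry":0,"rz":0.0967,"claw":180},
    {"x":0.0326,"y":0.52,"z":0.28,"rx":0,"ry":0,"rz":0.0967,"claw":180},
  ],
)

```text
t: 7.0
tool_pos: [0.5029, -0.0575, 0.1206]
orientation: [-2.274, -2.167, -0.0]
force: [0.8, -0.4, -1.7]
opening: 0.056
gripper_force: 20.0
```

Request:
arm_command(
  targets=[
    {"x":0,"y":0.0,"z":0,"rx":0,"ry":0,"rz":0,"claw":180},
    {"x":0,"y":0.0,"z":0,"rx":0,"ry":0,"rz":0,"claw":180},
  ],
)

```text
t: 7.17
tool_pos: [0.5034, -0.0577, 0.1206]
orientation: [-2.271, -2.171, 0.0]
force: [-0.1, 0.7, -1.8]
opening: 0.0559
gripper_force: 20.0
```

```bash
cat > box.py <<'E'
from h import *
def boxpose(c,im,d):
    P=cloud(c,d); s=robot.read_state()
    m=(d>0)&(P[...,2]>.034)&(P[...,2]<.05)&(abs(P[...,0]-.5)<.13)&(abs(P[...,1]+.02)<.13)
    X=P[m]; return X
def lf(X):
    vx,vy,x,y=cv2.fitLine((X[:,:2]*1000).astype(np.float32),cv2.DIST_HUBER,0,.01,.01).ravel(); return [round(float(t),1) for t in (np.degrees(np.arctan2(vy,vx)),x,y)]
if __name__=='__main__':
    im,d,c=snap('wrist','w5.png'); s=robot.read_state(); print(s['t'],s['tool_pos'],s['orientation'],s['opening'],s['gripper_force'])
    P=cloud(c,d); e=np.array([.9988,-.0488]); f=np.array([.0488,.9988]); O=np.array([.4989,-.0222])
    b=(P[...,:2]-O); bx=b@e; by=b@f; z=P[...,2]
    w=(d>0)&(z>.035)&(z<.046)
    L=[]
    for r in np.arange(-.02,.09,.005):
        q=w&(abs(by-r)<.0025)&(bx>.05)&(bx<.085)
        if q.sum()>8: L.append((round(r*1000),(np.percentile(bx[q],[3,97])*1000).round(1).tolist()))
    print('far wall',L)
    for sgn in(1,-1):
        L=[]
        for r in np.arange(-.03,.06,.01):
            q=w&(abs(bx-r)<.0025)&(sgn*by>.072)&(sgn*by<.1)
            if q.sum()>8: L.append((round(r*1000),(np.percentile(by[q],[3,97])*1000).round(1).tolist()))
        print('side',sgn,L)
E
python3 box.py
```

```text
7.2167 [ 0.50333199 -0.05907889  0.12060328] [ 2.27234531e+00  2.16899702e+00 -6.59063609e-04] 0.05583782210585889 19.968189597129822
far wall [(-20, [66.2, 73.7]), (-15, [66.2, 74.0]), (-10, [66.1, 73.5]), (-5, [66.1, 74.0]), (0, [66.1, 73.6]), (5, [66.1, 73.8]), (10, [66.2, 73.8]), (15, [66.0, 74.0]), (20, [66.2, 73.7]), (25, [66.1, 74.0]), (30, [66.2, 73.8]), (35, [66.1, 74.2]), (40, [66.1, 73.7]), (45, [66.0, 74.1]), (50, [66.1, 73.5]), (55, [66.2, 74.0]), (60, [66.1, 73.7]), (65, [66.2, 74.0]), (70, [66.2, 73.8]), (75, [66.0, 73.8]), (80, [50.5, 73.4]), (85, [50.8, 73.4])]
side 1 [(-30, [78.1, 86.1]), (-20, [78.1, 85.5]), (-10, [78.1, 85.6]), (0, [78.1, 85.5]), (10, [78.2, 85.6]), (20, [78.1, 85.7]), (30, [78.2, 85.8]), (40, [78.1, 85.9]), (50, [78.1, 85.8])]
side -1 []
```

View pics/w5.png

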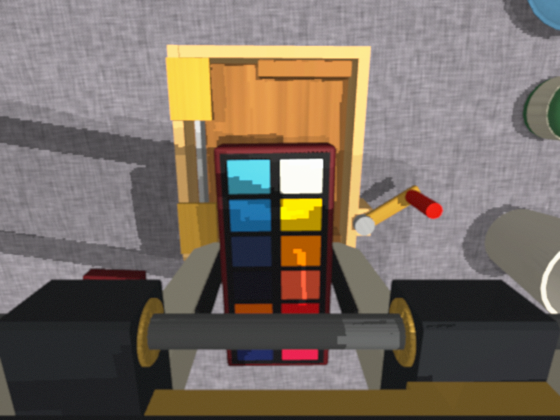

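The set is held square to the box, spanning pixels (217–333,145–362), and the box estimate checks out to about 1 mm. I move over and lower it.

Request:
arm_command(
  targets=[
    {"x":0.0036,"y":0.073,"z":0,"rx":0,"ry":0,"rz":0,"claw":180},
    {"x":0.0036,"y":0.073,"z":-0.05,"rx":0,"ry":0,"rz":0,"claw":180},
    {"x":0.0036,"y":0.073,"z":-0.11,"rx":0,"ry":0,"rz":0,"claw":180},
    {"x":0.0036,"y":0.073,"z":-0.16,"rx":0,"ry":0,"rz":0,"claw":180},
    {"x":0.0036,"y":0.073,"z":-0.2,"rx":0,"ry":0,"rz":0,"claw":180},
    {"x":0.0036,"y":0.073,"z":-0.23,"rx":0,"ry":0,"rz":0,"claw":180},
    {"x":0.0036,"y":0.073,"z":-0.25,"rx":0,"ry":0,"rz":0,"claw":180},
    {"x":0.0036,"y":0.073,"z":-0.262,"rx":0,"ry":0,"rz":0,"claw":180},
    {"x":0.0036,"y":0.073,"z":-0.265,"rx":0,"ry":0,"rz":0,"claw":180},
    {"x":0.0036,"y":0.073,"z":-0.265,"rx":0,"ry":0,"rz":0,"claw":180},
  ],
)

```text
t: 8.05
tool_pos: [0.5056, -0.0236, -0.0116]
orientation: [2.275, 2.166, 0.0]
force: [-0.2, 0.8, -1.6]
opening: 0.0554
gripper_force: 20.0
```

Request:
arm_command(
  targets=[
    {"x":0,"y":0,"z":-0.003,"rx":0,"ry":0,"rz":0,"claw":180},
    {"x":0,"y":0,"z":-0.003,"rx":0,"ry":0,"rz":0,"claw":62},
    {"x":0,"y":0,"z":-0.003,"rx":0,"ry":0,"rz":0,"claw":62},
    {"x":0,"y":0,"z":-0.003,"rx":0,"ry":0,"rz":0,"claw":62},
    {"x":0,"y":0,"z":-0.003,"rx":0,"ry":0,"rz":0,"claw":62},
    {"x":0,"y":0,"z":0.03,"rx":0,"ry":0,"rz":0,"claw":62},
    {"x":0,"y":0,"z":0.1,"rx":0,"ry":0,"rz":0,"claw":62},
    {"x":0,"y":0,"z":0.18,"rx":0,"ry":0,"rz":0,"claw":62},
    {"x":0,"y":0,"z":0.25,"rx":0,"ry":0,"rz":0,"claw":62},
    {"x":0,"y":0,"z":0.32,"rx":0,"ry":0,"rz":0,"claw":62},
  ],
)

```text
t: 8.88
tool_pos: [0.5052, -0.0229, 0.1503]
orientation: [2.274, 2.167, 0.001]
force: [1.4, 0.7, -0.3]
opening: 0.0704
gripper_force: 0.0
```

```bash
python3 - <<'E'
from h import *
s=robot.read_state(); print(s['tool_pos'],s['orientation'],s['opening'])
e=np.array([.9988,-.0488]); f=np.array([.0488,.9988]); O=np.array([.4989,-.0222])
for n in('scene','side'):
    im,d,c=snap(n); P=cloud(c,d); b=P[...,:2]-O; bx=b@e; by=b@f
    hsv=cv2.cvtColor(im,cv2.COLOR_RGB2HSV)
    m=(d>0)&(abs(bx)<.06)&(abs(by)<.075)&(P[...,2]>.016)&(P[...,2]<.035)
    m&=~((hsv[...,0]>8)&(hsv[...,0]<22)&(hsv[...,1]>90)&(hsv[...,2]>100)&(abs(by)>.063))
    print(n,m.sum(),np.percentile(bx[m],[2,98]),np.percentile(by[m],[2,98]),np.percentile(P[...,2][m],[5,50,95]))
    mint=cv2.inRange(hsv,(65,60,90),(92,255,255))>0
    z=P[...,2]; g=(np.hypot(P[...,0]-.468,P[...,1]-.345)<.13)&(d>0)&mint
    q=P[g&(z>.003)&(z<.014)]; print('mint',cv2.minAreaRect((q[:,:2]*1000).astype(np.float32)))
    q=P[g&(z>.035)&(z<.046)]; print('rib top',len(q),q.mean(0),cv2.minAreaRect((q[:,:2]*1000).astype(np.float32)))
E
```

```text
[ 0.50516395 -0.02285894  0.15030496] [2.27412141e+00 2.16660131e+00 7.35179856e-04] 0.07035971916635766
scene 889 [-0.05434777  0.03925074] [-0.05835957  0.06224047] [0.018557   0.02452902 0.02978383]
mint ((473.412109375, 348.8668212890625), (151.25083923339844, 129.38067626953125), 80.82850646972656)
rib top 73 [0.47461229 0.34434596 0.03877591] ((473.0675354003906, 346.5569763183594), (59.14295959472656, 19.917448043823242), 80.14474487304688)
side 623 [-0.05744933  0.04977545] [-0.06918314  0.05591543] [0.02035144 0.02454511 0.02759815]
mint ((469.9241027832031, 348.04034423828125), (151.53857421875, 123.83304595947266), 81.49464416503906)
rib top 163 [0.46964615 0.3502186  0.03950555] ((470.3376770019531, 348.633056640625), (61.33632278442383, 14.93675708770752), 81.74893951416016)
```

The set is down in the box, with its top at 24.5 mm. Next is the palette.

Request:
arm_command(
  targets=[
    {"x":-0.008,"y":0.08,"z":0.02,"rx":0,"ry":0,"rz":-0.006,"claw":120},
    {"x":-0.015,"y":0.16,"z":0.03,"rx":0,"ry":0,"rz":-0.012,"claw":120},
    {"x":-0.023,"y":0.24,"z":0.04,"rx":0,"ry":0,"rz":-0.018,"claw":120},
    {"x":-0.03,"y":0.32,"z":0.04,"rx":0,"ry":0,"rz":-0.024,"claw":120},
    {"x":-0.038,"y":0.4,"z":0.04,"rx":0,"ry":0,"rz":-0.03,"claw":120},
    {"x":-0.045,"y":0.48,"z":0.04,"rx":0,"ry":0,"rz":-0.036,"claw":120},
    {"x":-0.053,"y":0.56,"z":0.04,"rx":0,"ry":0,"rz":-0.042,"claw":120},
    {"x":-0.06,"y":0.63,"z":0.04,"rx":0,"ry":0,"rz":-0.048,"claw":120},
    {"x":-0.064,"y":0.69,"z":0.04,"rx":0,"ry":0,"rz":-0.0515,"claw":120},
    {"x":-0.068,"y":0.742,"z":0.04,"rx":0,"ry":0,"rz":-0.0515,"claw":120},
  ],
)

```text
t: 9.82
tool_pos: [0.4703, 0.3504, 0.1675]
orientation: [-2.382, -2.048, 0.0]
force: [1.1, -0.7, 0.2]
opening: 0.049
gripper_force: 0.0
```

```bash
cat > pal.py <<'E'
from h import *
im,d,c=snap('wrist'); s=robot.read_state(); o=s['orientation']; print(s['t'],s['tool_pos'],o,s['opening'],'tooly yaw',np.degrees(np.arctan2(*rot(o)[[1,0],1])))
P=cloud(c,d); z=P[...,2]; hsv=cv2.cvtColor(im,cv2.COLOR_RGB2HSV)
g=(np.hypot(P[...,0]-.471,P[...,1]-.348)<.12)&(d>.05)
q=P[g&(z>.0045)&(z<.05)]; print('plate',cv2.minAreaRect((q[:,:2]*1000).astype(np.float32)))
q=P[g&(z>.034)&(z<.05)]; print('rib',len(q),q[:,2].mean(),cv2.minAreaRect((q[:,:2]*1000).astype(np.float32)))
E
python3 pal.py
```

```text
9.8667 [0.46938303 0.35395196 0.16736565] [-2.37842136e+00 -2.04882637e+00 -1.32497411e-03] 0.049294269090801444 tooly yaw -8.51520150833114
plate ((473.9224853515625, 370.22247314453125), (192.4259796142578, 123.92803192138672), 81.50110626220703)
rib 835 0.038395272069742324 ((470.5862121582031, 349.04541015625), (59.14303970336914, 12.922657012939453), 81.75277709960938)
```

Request:
arm_command(
  targets=[
    {"x":0.002,"y":-0.008,"z":-0.08,"rx":0,"ry":0,"rz":0,"claw":120},
    {"x":0.002,"y":-0.008,"z":-0.16,"rx":0,"ry":0,"rz":0,"claw":120},
    {"x":0.002,"y":-0.008,"z":-0.22,"rx":0,"ry":0,"rz":0,"claw":120},
    {"x":0.002,"y":-0.008,"z":-0.26,"rx":0,"ry":0,"rz":0,"claw":120},
    {"x":0.002,"y":-0.008,"z":-0.26,"rx":0,"ry":0,"rz":0,"claw":120},
  ],
)

```text
t: 10.28
tool_pos: [0.4679, 0.3413, 0.0316]
orientation: [-2.382, -2.046, 0.016]
force: [-0.6, -0.5, -0.3]
opening: 0.0494
gripper_force: 0.0
```

```bash
python3 pal.py
```

```text
10.3333 [0.46967604 0.34234664 0.03483115] [-2.38240351 -2.04628937  0.01006691] 0.04932077600191364 tooly yaw -8.680842328677763
plate ((473.6867370605469, 370.5762939453125), (191.95425415039062, 123.86215209960938), 81.5137710571289)
rib 2377 0.03828954007237856 ((470.4649963378906, 348.6648864746094), (60.21005630493164, 14.069390296936035), 81.62025451660156)
```

Request:
arm_command(
  squeeze=50,
  targets=[
    {"x":0.002,"y":0.012,"z":-0.02,"rx":0,"ry":0,"rz":0,"claw":120},
    {"x":0.002,"y":0.012,"z":-0.05,"rx":0,"ry":0,"rz":0,"claw":120},
    {"x":0.002,"y":0.012,"z":-0.075,"rx":0,"ry":0,"rz":0,"claw":120},
    {"x":0.002,"y":0.012,"z":-0.09,"rx":0,"ry":0,"rz":0,"claw":120},
    {"x":0.002,"y":0.012,"z":-0.09,"rx":0,"ry":0,"rz":0,"claw":240},
    {"x":0.002,"y":0.012,"z":-0.09,"rx":0,"ry":0,"rz":0,"claw":240},
    {"x":0.002,"y":0.012,"z":-0.09,"rx":0,"ry":0,"rz":0,"claw":240},
    {"x":0.002,"y":0.012,"z":-0.09,"rx":0,"ry":0,"rz":0,"claw":240},
    {"x":0.002,"y":0.012,"z":-0.09,"rx":0,"ry":0,"rz":0,"claw":240},
    {"x":0.002,"y":0.012,"z":-0.09,"rx":0,"ry":0,"rz":0,"claw":240},
  ],
)

```text
t: 11.17
tool_pos: [0.4733, 0.3504, -0.0062]
orientation: [-2.383, -2.047, -0.001]
force: [-2.9, 0.4, 2.8]
opening: 0.0138
gripper_force: 5.9
```

Request:
arm_command(
  squeeze=50,
  targets=[
    {"x":0,"y":0,"z":0,"rx":0,"ry":0,"rz":0,"claw":255},
    {"x":0,"y":0,"z":0,"rx":0,"ry":0,"rz":0,"claw":255},
  ],
)

```text
t: 11.33
tool_pos: [0.4734, 0.3504, -0.0062]
orientation: [-2.383, -2.047, -0.001]
force: [-2.0, -0.4, 5.0]
opening: 0.0141
gripper_force: 50.0
```

The palette is held: 14 mm opening at 50 N. I lift it and carry it over the box.

Request:
arm_command(
  targets=[
    {"x":0,"y":0,"z":0.06,"rx":0,"ry":0,"rz":0,"claw":255},
    {"x":0,"y":0,"z":0.13,"rx":0,"ry":0,"rz":0,"claw":255},
    {"x":0.01,"y":-0.06,"z":0.18,"rx":0,"ry":0,"rz":0.005,"claw":255},
    {"x":0.02,"y":-0.13,"z":0.22,"rx":0,"ry":0,"rz":0.011,"claw":255},
    {"x":0.03,"y":-0.2,"z":0.25,"rx":0,"ry":0,"rz":0.017,"claw":255},
    {"x":0.04,"y":-0.275,"z":0.27,"rx":0,"ry":0,"rz":0.023,"claw":255},
    {"x":0.05,"y":-0.35,"z":0.27,"rx":0,"ry":0,"rz":0.029,"claw":255},
    {"x":0.06,"y":-0.425,"z":0.27,"rx":0,"ry":0,"rz":0.035,"claw":255},
    {"x":0.07,"y":-0.5,"z":0.27,"rx":0,"ry":0,"rz":0.041,"claw":255},
    {"x":0.08,"y":-0.57,"z":0.27,"rx":0,"ry":0,"rz":0.051,"claw":255},
  ],
)

```text
t: 12.17
tool_pos: [0.5129, 0.0628, 0.1278]
orientation: [2.275, 2.166, -0.001]
force: [0.7, -0.0, -1.9]
opening: 0.0141
gripper_force: 50.0
```

Request:
arm_command(
  targets=[
    {"x":0.007,"y":-0.06,"z":0,"rx":0,"ry":0,"rz":0,"claw":255},
    {"x":0.014,"y":-0.11,"z":0,"rx":0,"ry":0,"rz":0,"claw":255},
    {"x":0.02,"y":-0.14,"z":0,"rx":0,"ry":0,"rz":0,"claw":255},
    {"x":0.02,"y":-0.14,"z":0,"rx":0,"ry":0,"rz":0,"claw":255},
    {"x":0.02,"y":-0.14,"z":0,"rx":0,"ry":0,"rz":0,"claw":255},
  ],
)

```text
t: 12.58
tool_pos: [0.5229, -0.0057, 0.1276]
orientation: [-2.278, -2.163, 0.001]
force: [-0.8, 0.6, -3.0]
opening: 0.0135
gripper_force: 50.0
```

```bash
cat > pb.py <<'E'
import sys
from h import *
e=np.array([.9988,-.0488]); f=np.array([.0488,.9988]); O=np.array([.4994,-.0222])
im,d,c=snap('wrist',sys.argv[1]); s=robot.read_state(); Rt=rot(s['orientation']); T=s['tool_pos']
tb=[(T[:2]-O)@e*1000,(T[:2]-O)@f*1000,T[2]*1000]
print(s['t'],'T box',np.round(tb,1),'tooly yaw',np.degrees(np.arctan2(Rt[1,1],Rt[0,1])).round(2),'tilt',np.degrees(np.arcsin(Rt[2,1])).round(2),'roll',np.degrees(np.arcsin(Rt[2,0])).round(2),'f',s['force'].round(1),s['gripper_force'])
P=cloud(c,d); t=(P-T)@Rt*1000
hsv=cv2.cvtColor(im,cv2.COLOR_RGB2HSV)
mint=cv2.inRange(hsv,(65,50,60),(95,255,255))>0
# plate top expected at tool z ~ -14
m=(d>.05)&(abs(t[...,2]+14)<5)&(abs(t[...,0])<95)&(abs(t[...,1])<80)
q=t[m]; print('plate pts',m.sum(),'x',np.percentile(q[:,0],[1,99.5]).round(1),'y',np.percentile(q[:,1],[.5,99.5]).round(1),'z',np.median(q[:,2]).round(1))
# far edge line (tool +x side): max x per y bin, max/min y per x bin
for a in (-50,-30,-10,10,30,50):
    w=q[abs(q[:,1]-a)<3]; print('y',a,'xmax',np.percentile(w[:,0],99).round(1) if len(w) else None,end='; ')
print()
for a in (20,35,50,65):
    w=q[abs(q[:,0]-a)<3]; print('x',a,np.percentile(w[:,1],[1,99]).round(1) if len(w) else None,end='; ')
E
python3 pb.py w6.png
```

```text
12.6333 T box [ 22.6  18.5 127.7] tooly yaw -2.89 tilt -0.05 roll 0.02 f [-0.   1.  -1.8] 49.999133348464966
plate pts 33111 x [-71.6  71.6] y [-61.3  60.5] z -13.0
y -50 xmax 71.5; y -30 xmax 71.5; y -10 xmax 71.5; y 10 xmax 71.5; y 30 xmax 71.5; y 50 xmax 71.1; 
x 20 [-60.7  59.7]; x 35 [-60.5  59.6]; x 50 [-60.5  59.8]; x 65 [-60.5  59.6];
```

```bash
python3 - <<'E'
from h import *
z=np.load('/tmp/wrist.npz'); im,d=z['im'],z['d']; K,o,Rc=z['K'],z['o'],z['R']; c=dict(intrinsics=K,origin=o,orientation=Rc)
s=robot.read_state(); Rt=rot(s['orientation']); T=s['tool_pos']
hsv=cv2.cvtColor(im,cv2.COLOR_RGB2HSV)
n=Rt[:,2]
def pl(u,v,zt):
    r=ray(c,np.array([u]),np.array([v]))[0]; k=((T+n*zt-o)@n)/(r@n); return (Rt.T@(o+r*k-T)*1000).round(1)
v0=None
for u in (180,240,330,380):
    col=im[:,u].astype(int).sum(1); g=np.abs(np.diff(im[:,u].astype(int),axis=0)).sum(1); zz=d[:,u]
    jump=np.where((zz[:-1]-zz[1:])>.03)[0][:1]
    if len(jump): v=jump[0]+.5; print(u,v,hsv[jump[0]-2:jump[0]+5,u].tolist(),pl(u,v,-.0145))
for v in (120,160,200):
    dz=np.diff(d[v]); L=np.where(dz<-.03)[0][:1]; Rr=np.where(dz>.03)[0][-1:]; print(v,L,Rr,[pl(x+.5,v,-.0145) for x in (*L,*Rr)])
# rib ends along tool x at z -46
t=(cloud(c,d)-T)@Rt*1000; m=(d>.05)&(abs(t[...,2]+46)<4)&(abs(t[...,1])<12); q=t[m]; print('rib',m.sum(),np.percentile(q[:,0],[1,50,99]) if m.sum() else '',q[:,2].mean())
E
```

```text
180 2.5 [[150, 8, 135], [156, 9, 136], [156, 9, 136], [155, 12, 132], [143, 8, 122], [150, 11, 119], [145, 13, 122]] [122.7 -44.4 -14.5]
240 70.5 [[150, 9, 136], [150, 9, 136], [140, 11, 135], [144, 10, 129], [150, 8, 128], [156, 10, 133], [150, 9, 136]] [ 93.7 -17.9 -14.5]
330 64.5 [[150, 10, 128], [150, 10, 132], [144, 10, 134], [145, 11, 136], [150, 10, 134], [144, 10, 128], [150, 10, 128]] [ 96.3  25.2 -14.5]
380 81.5 [[150, 8, 126], [150, 8, 125], [143, 8, 125], [150, 10, 125], [156, 10, 126], [150, 10, 129], [145, 12, 132]] [ 88.7  49.8 -14.5]
120 [153] [514] [array([ 70.6, -61.8, -14.5]), array([ 70.6, 118.5, -14.5])]
160 [155] [394] [array([ 50.6, -62.8, -14.5]), array([ 50.6,  60.5, -14.5])]
200 [161] [390] [array([ 29.3, -61.7, -14.5]), array([ 29.2,  60.4, -14.5])]
rib 2873 [-18.86604625   6.67635804  26.76415011] -44.67588111268978
```

View pics/w6.png

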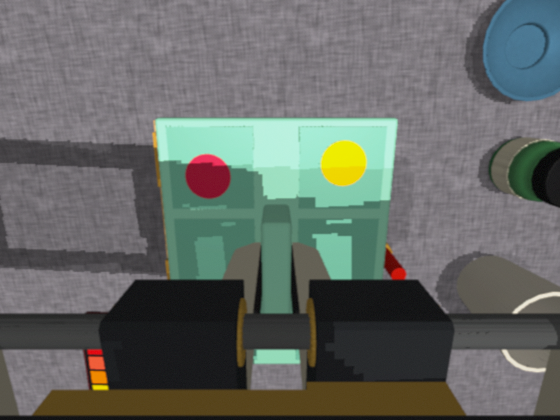

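The palette's far edge is at row 118 and its sides at columns 155 and 394. It sits 2.7 mm towards -y and 0.9 mm towards -x of the tool. I tilt it 20° above the box.

Request:
arm_command(
  targets=[
    {"x":0.003,"y":-0.01,"z":-0.01,"rx":-0.0025,"ry":-0.05,"rz":0,"claw":255},
    {"x":0.005,"y":-0.02,"z":-0.02,"rx":-0.005,"ry":-0.1,"rz":0,"claw":255},
    {"x":0.007,"y":-0.032,"z":-0.04,"rx":-0.007,"ry":-0.14,"rz":0,"claw":255},
    {"x":0.007,"y":-0.032,"z":-0.055,"rx":-0.0085,"ry":-0.174,"rz":0,"claw":255},
    {"x":0.007,"y":-0.032,"z":-0.055,"rx":-0.0085,"ry":-0.174,"rz":0,"claw":255},
    {"x":0.007,"y":-0.032,"z":-0.055,"rx":-0.0085,"ry":-0.174,"rz":0,"claw":255},
  ],
)

```text
t: 13.13
tool_pos: [0.5247, -0.0197, 0.0992]
orientation: [2.08, 1.981, 0.346]
force: [-0.1, -1.5, -1.9]
opening: 0.0136
gripper_force: 50.0
```

```bash
python3 pb.py w7.png
```

```text
13.1833 T box [ 27.4   3.4 101.5] tooly yaw -2.79 tilt 19.92 roll 0.03 f [ 0.6 -0.3 -1.7] 49.99936759471893
plate pts 32976 x [-70.5  72.8] y [-64.7  57. ] z -12.0
y -50 xmax 72.3; y -30 xmax 72.3; y -10 xmax 72.4; y 10 xmax 72.3; y 30 xmax 72.3; y 50 xmax 72.3; 
x 20 [-64.1  56.3]; x 35 [-63.9  56.3]; x 50 [-64.  56.]; x 65 [-64.1  56.2];
```

Request:
arm_command(
  targets=[
    {"x":0,"y":0,"z":0,"rx":0,"ry":0,"rz":0,"claw":255},
    {"x":0,"y":0,"z":0,"rx":0,"ry":0,"rz":0,"claw":255},
  ],
)

```text
t: 13.35
tool_pos: [0.5289, -0.0208, 0.103]
orientation: [2.076, 1.977, 0.35]
force: [0.3, 0.3, -2.0]
opening: 0.0135
gripper_force: 50.0
```

```bash
cat > pp.py <<'E'
from h import *
e=np.array([.9988,-.0488,0]); f=np.array([.0488,.9988,0]); O=np.array([.4994,-.0222,0]); B=np.c_[e,f,[0,0,1]]
s=robot.read_state(); T0=s['tool_pos']; Rt=rot(s['orientation']); im,d,c=snap('wrist'); T1=robot.read_state()['tool_pos']
print(s['t'],'T box',((T0-O)@B*1000).round(1),((T1-O)@B*1000).round(1),'f',s['force'].round(1),'tilt',np.degrees(np.arcsin(Rt[2,1])).round(2))
print('cam-T',(Rt.T@(c['origin']-T0)*1000).round(1))
P=cloud(c,d); t=(P-T0)@Rt*1000
m=(d>.05)&(abs(t[...,2]+14)<6)&(abs(t[...,0])<95)&(abs(t[...,1])<80)
q=(P[m]-O)@B*1000; t=t[m]
A=np.c_[q[:,:2],np.ones(len(q))]; k=np.linalg.lstsq(A,q[:,2],rcond=None)[0]; r=abs(A@k-q[:,2])<1.5; k=np.linalg.lstsq(A[r],q[r,2],rcond=None)[0]
th=np.arctan(k[0]); print('plate tilt',np.degrees(th).round(2),'roll',np.degrees(np.arctan(k[1])).round(2))
t=t[r];q=q[r]
print('tool y',np.percentile(t[:,1],[.5,99.5]).round(1),'near,far box x',np.percentile(q[:,0],[.5,99.5]).round(1),'+y edge',np.percentile(q[:,1],99.5).round(1))
x0,x1=np.percentile(q[:,0],[.5,99.5]); xm=(x0+x1)/2; y=np.percentile(q[:,1],99.7)+.4-75
zt=k[0]*xm+k[1]*y+k[2]; print('underside centre C box',np.round([xm+8*np.sin(th),y,zt-8*np.cos(th)],1))
E
python3 pp.py
```

```text
13.35 T box [ 29.4   2.8 103. ] [ 29.    2.7 102.6] f [ 0.3  0.3 -2. ] tilt 20.08
cam-T [  77.2   -1.3 -189.2]
plate tilt 20.07 roll -0.05
tool y [-61.7  59.7] near,far box x [-33.  81.] +y edge 74.8
underside centre C box [ 26.7   0.6 107.8]
```

Request:
arm_command(
  targets=[
    {"x":-0.002,"y":0,"z":-0.025,"rx":0,"ry":0,"rz":0,"claw":255},
    {"x":-0.005,"y":0,"z":-0.05,"rx":0,"ry":0,"rz":0,"claw":255},
    {"x":-0.005,"y":0,"z":-0.075,"rx":0,"ry":0,"rz":0,"claw":255},
    {"x":-0.005,"y":0,"z":-0.095,"rx":0,"ry":0,"rz":0,"claw":255},
    {"x":-0.005,"y":0,"z":-0.11,"rx":0,"ry":0,"rz":0,"claw":255},
    {"x":-0.005,"y":0,"z":-0.12,"rx":0,"ry":0,"rz":0,"claw":255},
    {"x":-0.005,"y":0,"z":-0.122,"rx":0,"ry":0,"rz":0,"claw":255},
    {"x":-0.005,"y":0,"z":-0.122,"rx":0,"ry":0,"rz":0,"claw":255},
  ],
)

```text
t: 14.07
tool_pos: [0.5243, -0.021, 0.0395]
orientation: [2.079, 1.978, 0.348]
force: [1.0, -0.3, -1.1]
opening: 0.0137
gripper_force: 50.0
```

```bash
python3 pp.py
```

```text
14.0667 T box [24.8  2.5 39.5] [25.1  2.4 40.1] f [ 1.  -0.3 -1.1] tilt 19.93
cam-T [  77.2   -1.3 -189.2]
plate tilt 19.91 roll -0.02
tool y [-61.8  59.7] near,far box x [-37.6  76.5] +y edge 81.6
underside centre C box [22.2  8.9 44.4]
```

Request:
arm_command(
  targets=[
    {"x":-0.008,"y":0.0004,"z":0.001,"rx":0,"ry":0,"rz":0,"claw":255},
    {"x":-0.017,"y":0.0008,"z":0.002,"rx":0,"ry":0,"rz":0,"claw":255},
    {"x":-0.025,"y":0.0012,"z":0.002,"rx":0,"ry":0,"rz":0,"claw":255},
    {"x":-0.029,"y":0.0014,"z":0.002,"rx":0,"ry":0,"rz":0,"claw":255},
    {"x":-0.029,"y":0.0014,"z":0.002,"rx":0,"ry":0,"rz":0,"claw":255},
  ],
)

```text
t: 14.53
tool_pos: [0.5093, -0.0203, 0.0408]
orientation: [2.078, 1.978, 0.348]
force: [-0.3, -0.3, -1.6]
opening: 0.0134
gripper_force: 50.0
```

```bash
python3 pp.py
```

```text
14.5333 T box [ 9.8  2.4 40.8] [10.1  2.4 40.9] f [-0.3 -0.3 -1.6] tilt 19.98
cam-T [  77.2   -1.3 -189.2]
plate tilt 19.92 roll -0.0
tool y [-61.   59.8] near,far box x [-52.   61.6] +y edge 82.1
underside centre C box [ 7.5  9.4 45.7]
```

Request:
arm_command(
  targets=[
    {"x":-0.004,"y":0.0002,"z":0,"rx":0,"ry":0,"rz":0,"claw":255},
    {"x":-0.008,"y":0.0004,"z":0,"rx":0,"ry":0,"rz":0,"claw":255},
    {"x":-0.012,"y":0.0006,"z":0,"rx":0,"ry":0,"rz":0,"claw":255},
    {"x":-0.015,"y":0.0008,"z":0,"rx":0,"ry":0,"rz":0,"claw":255},
    {"x":-0.015,"y":0.0008,"z":0,"rx":0,"ry":0,"rz":0,"claw":255},
  ],
)

```text
t: 15.0
tool_pos: [0.5028, -0.02, 0.0412]
orientation: [2.077, 1.977, 0.35]
force: [3.6, 0.1, -2.8]
opening: 0.0137
gripper_force: 50.0
```

```bash
python3 pp.py
```

```text
15.0 T box [ 3.3  2.4 41.2] [ 3.3  2.4 41.2] f [ 3.6  0.1 -2.8] tilt 20.06
cam-T [  77.2   -1.3 -189.2]
plate tilt 20.12 roll -0.0
tool y [-60.9  59.9] near,far box x [-58.4  55.2] +y edge 82.0
underside centre C box [ 1.2  8.9 46.2]
```

The near edge is under the lips and the strip pushes back with about 4 N. I let the far edge down to about 5°, then check.

Request:
arm_command(
  targets=[
    {"x":-0.0013,"y":0,"z":-0.004,"rx":0.001,"ry":0.022,"rz":0,"claw":255},
    {"x":-0.0013,"y":0,"z":-0.0078,"rx":0.0021,"ry":0.0436,"rz":0,"claw":255},
    {"x":-0.0013,"y":0,"z":-0.0116,"rx":0.003,"ry":0.065,"rz":0,"claw":255},
    {"x":-0.0013,"y":0,"z":-0.0154,"rx":0.0043,"ry":0.0873,"rz":0,"claw":255},
    {"x":-0.0018,"y":0,"z":-0.0194,"rx":0.0053,"ry":0.109,"rz":0,"claw":255},
    {"x":-0.0022,"y":0,"z":-0.0234,"rx":0.0064,"ry":0.131,"rz":0,"claw":255},
    {"x":-0.0022,"y":0,"z":-0.0234,"rx":0.0064,"ry":0.131,"rz":0,"claw":255},
  ],
)

```text
t: 15.63
tool_pos: [0.5027, -0.02, 0.029]
orientation: [2.23, 2.122, 0.09]
force: [4.4, 0.3, -2.5]
opening: 0.0132
gripper_force: 50.0
```

```bash
python3 pp.py
```

```text
15.6333 T box [ 3.2  2.3 29. ] [ 3.   2.3 29. ] f [ 4.4  0.3 -2.5] tilt 4.88
cam-T [  77.2   -1.  -188.9]
plate tilt 4.58 roll 0.07
tool y [-69.7  60.3] near,far box x [-67.5  62.2] +y edge 85.2
underside centre C box [-2.  10.7 33.8]
```

Request:
arm_command(
  targets=[
    {"x":-0.0035,"y":0.0002,"z":0,"rx":0,"ry":0,"rz":0,"claw":255},
    {"x":-0.0035,"y":0.0002,"z":-0.002,"rx":0.0005,"ry":0.011,"rz":0,"claw":255},
    {"x":-0.0036,"y":0.0002,"z":-0.004,"rx":0.001,"ry":0.022,"rz":0,"claw":255},
    {"x":-0.0038,"y":0.0002,"z":-0.006,"rx":0.0015,"ry":0.033,"rz":0,"claw":255},
    {"x":-0.004,"y":0.0002,"z":-0.008,"rx":0.002,"ry":0.0425,"rz":0,"claw":255},
    {"x":-0.004,"y":0.0002,"z":-0.008,"rx":0.002,"ry":0.0425,"rz":0,"claw":255},
  ],
)

```text
t: 16.18
tool_pos: [0.5, -0.0199, 0.025]
orientation: [2.275, 2.164, 0.002]
force: [5.4, 0.4, -3.7]
opening: 0.0139
gripper_force: 50.0
```

```bash
python3 pp.py
```

```text
16.1833 T box [ 0.4  2.4 25. ] [ 0.4  2.4 25. ] f [ 5.4  0.4 -3.7] tilt 0.11
cam-T [  77.2   -0.9 -188.8]
plate tilt -0.31 roll 0.21
tool y [-74.9  72.6] near,far box x [-74.4  73.1] +y edge 85.7
underside centre C box [-0.7 11.1 30.3]
```

It is level at 30.4 mm with the strip held back at 5.4 N. I settle it onto the ledges, release and lift away.

Request:
arm_command(
  targets=[
    {"x":0,"y":0,"z":-0.002,"rx":0,"ry":0,"rz":0,"claw":255},
    {"x":0,"y":0,"z":-0.002,"rx":0,"ry":0,"rz":0,"claw":160},
    {"x":0,"y":0,"z":-0.002,"rx":0,"ry":0,"rz":0,"claw":160},
    {"x":0,"y":0,"z":-0.002,"rx":0,"ry":0,"rz":0,"claw":160},
    {"x":0,"y":0,"z":-0.002,"rx":0,"ry":0,"rz":0,"claw":160},
    {"x":0,"y":0,"z":0.02,"rx":0,"ry":0,"rz":0,"claw":160},
    {"x":0,"y":0,"z":0.08,"rx":0,"ry":0,"rz":0,"claw":160},
    {"x":0,"y":0,"z":0.16,"rx":0,"ry":0,"rz":0,"claw":160},
    {"x":0,"y":0,"z":0.24,"rx":0,"ry":0,"rz":0,"claw":160},
    {"x":0,"y":0,"z":0.26,"rx":0,"ry":0,"rz":0,"claw":160},
  ],
)

```text
t: 17.07
tool_pos: [0.5023, -0.0202, 0.1629]
orientation: [2.27, 2.16, 0.01]
force: [0.1, -0.7, -0.1]
opening: 0.0349
gripper_force: 0.0
```

```bash
cat > chk.py <<'E'
from h import *
e=np.array([.9988,-.0488,0]); f=np.array([.0488,.9988,0]); O=np.array([.4994,-.0222,0]); B=np.c_[e,f,[0,0,1]]
s=robot.read_state(); print(s['t'],((s['tool_pos']-O)@B*1000).round(1),s['orientation'],s['opening'])
for n in('wrist','scene','side'):
    im,d,c=snap(n); q=(cloud(c,d)-O)@B*1000; hsv=cv2.cvtColor(im,cv2.COLOR_RGB2HSV)
    m=(d>.05)&(abs(q[...,0])<56)&(abs(q[...,1])<62)&(q[...,2]>28)&(q[...,2]<46); k=q[m]
    A=np.c_[k[:,:2],np.ones(len(k))]; x=np.linalg.lstsq(A,k[:,2],rcond=None)[0]; r=abs(A@x-k[:,2])<2
    x=np.linalg.lstsq(A[r],k[r,2],rcond=None)[0]
    print(n,m.sum(),'slopes',x[:2].round(4),'top z',x[2].round(1))
    m=(d>.05)&(abs(q[...,0])<20)&(abs(q[...,1])<40)&(q[...,2]>64)&(q[...,2]<76); k=q[m]
    if len(k)>10: print(' rib',len(k),np.percentile(k,[2,98],axis=0).round(1).tolist())
    kn=(d>.05)&(q[...,2]>60)&(q[...,2]<95)&((hsv[...,0]<7)|(hsv[...,0]>172))&(hsv[...,1]>130)&(abs(q[...,0]-77)<60)&(abs(q[...,1]+50)<60)
    if kn.sum(): print(' knob',kn.sum(),q[kn].mean(0).round(1),q[kn&(q[...,2]>84)].mean(0).round(1))
E
python3 chk.py
```

```text
17.0667 [  2.8   2.2 162.9] [2.26985508 2.16013391 0.00996517] 0.034931587553858744
wrist 13254 slopes [ 0.0017 -0.0003] top z 37.5
 rib 1064 [[-3.1, -27.7, 66.8], [10.0, 29.7, 70.4]]
 knob 305 [111.7 -23.6  79.4] [113.3 -24.9  86.4]
scene 1100 slopes [-0.0046 -0.001 ] top z 39.3
 rib 117 [[-0.6, -28.4, 64.4], [15.8, 28.8, 73.6]]
 knob 45 [119.8 -27.   77.4] [117.7 -25.9  87. ]
side 922 slopes [-0.0022  0.0016] top z 39.0
 rib 80 [[-3.8, -27.3, 65.5], [9.6, 30.2, 73.3]]
 knob 34 [111.9 -22.5  77.2] [112.3 -24.6  87.7]
```

The palette is seated: top at 38 mm, level, rib at box x≈3, y≈0.5. The knob is at box (113,-25), so the catch is at -0.96 rad. I go above it with the fingers aligned to its path.

Request:
arm_command(
  targets=[
    {"x":0.03,"y":-0.01,"z":0,"rx":0,"ry":0,"rz":-0.055,"claw":160},
    {"x":0.06,"y":-0.02,"z":0,"rx":0,"ry":0,"rz":-0.11,"claw":160},
    {"x":0.09,"y":-0.03,"z":0,"rx":0,"ry":0,"rz":-0.165,"claw":160},
    {"x":0.12,"y":-0.04,"z":0,"rx":0,"ry":0,"rz":-0.22,"claw":160},
    {"x":0.15,"y":-0.05,"z":0,"rx":0,"ry":0,"rz":-0.275,"claw":160},
    {"x":0.18,"y":-0.06,"z":0,"rx":0,"ry":0,"rz":-0.33,"claw":160},
    {"x":0.2175,"y":-0.065,"z":0,"rx":0,"ry":0,"rz":-0.385,"claw":160},
    {"x":0.2175,"y":-0.065,"z":0,"rx":0,"ry":0,"rz":-0.44,"claw":160},
    {"x":0.2175,"y":-0.065,"z":0,"rx":0,"ry":0,"rz":-0.48,"claw":160},
    {"x":0.2175,"y":-0.065,"z":0,"rx":0,"ry":0,"rz":-0.48,"claw":160},
  ],
)

```text
t: 18.05
tool_pos: [0.6064, -0.0521, 0.152]
orientation: [-3.019, -0.864, 0.007]
force: [0.3, -0.2, 0.2]
opening: 0.0341
gripper_force: 0.0
```

```bash
cat > kn.py <<'E'
from h import *
e=np.array([.9988,-.0488,0]); f=np.array([.0488,.9988,0]); O=np.array([.4994,-.0222,0]); B=np.c_[e,f,[0,0,1]]
s=robot.read_state(); Rt=rot(s['orientation']); T=s['tool_pos']; y=B.T@Rt[:,1]
print(s['t'],'T',((T-O)@B*1000).round(1),'yaw box',np.degrees(np.arctan2(y[1],y[0])).round(1),'zaxis',Rt[:,2].round(3),s['opening'],s['gripper_force'],'f',s['force'].round(1))
for n in('wrist','side'):
    im,d,c=snap(n); q=(cloud(c,d)-O)@B*1000; hsv=cv2.cvtColor(im,cv2.COLOR_RGB2HSV)
    kn=(d>.05)&(q[...,2]>60)&(q[...,2]<95)&((hsv[...,0]<7)|(hsv[...,0]>172))&(hsv[...,1]>130)&(abs(q[...,0]-77)<60)&(abs(q[...,1]+50)<60)
    tp=kn&(q[...,2]>84)
    if kn.sum(): print(n,kn.sum(),q[kn].mean(0).round(1),tp.sum(),q[tp].mean(0).round(1) if tp.sum() else '')
    br=(d>.05)&(q[...,2]>44)&(q[...,2]<51)&(abs(q[...,0]-77)<48)&(abs(q[...,1]+50)<48)&(hsv[...,1]>90); 
    if br.sum(): print('  brass',br.sum(),q[br].mean(0).round(1))
E
python3 kn.py
```

```text
18.05 T [108.3 -24.7 152. ] yaw box -55.3 zaxis [-0.004 -0.    -1.   ] 0.034126511939594845 0.0 f [ 0.3 -0.2  0.2]
wrist 261 [115.7 -24.4  81.3] 166 [114.6 -25.4  86.4]
  brass 346 [ 96.9 -37.3  46.4]
side 33 [112.2 -23.3  77.2] 11 [113.3 -25.3  86.4]
  brass 42 [ 98.8 -32.9  47.4]
```

Request:
arm_command(
  squeeze=10,
  targets=[
    {"x":0.0104,"y":-0.001,"z":-0.02,"rx":0,"ry":0,"rz":0,"claw":160},
    {"x":0.0104,"y":-0.001,"z":-0.07,"rx":0,"ry":0,"rz":0,"claw":160},
    {"x":0.0104,"y":-0.001,"z":-0.12,"rx":0,"ry":0,"rz":0,"claw":160},
    {"x":0.0104,"y":-0.001,"z":-0.17,"rx":0,"ry":0,"rz":0,"claw":160},
    {"x":0.0104,"y":-0.001,"z":-0.21,"rx":0,"ry":0,"rz":0,"claw":160},
    {"x":0.0104,"y":-0.001,"z":-0.232,"rx":0,"ry":0,"rz":0,"claw":160},
    {"x":0.0104,"y":-0.001,"z":-0.236,"rx":0,"ry":0,"rz":0,"claw":160},
    {"x":0.0104,"y":-0.001,"z":-0.236,"rx":0,"ry":0,"rz":0,"claw":160},
  ],
)

```text
t: 18.82
tool_pos: [0.6124, -0.0526, 0.036]
orientation: [3.018, 0.871, -0.002]
force: [-0.4, -1.3, -0.3]
opening: 0.0344
gripper_force: 0.0
```

Request:
arm_command(
  squeeze=6,
  targets=[
    {"x":0,"y":0,"z":0,"rx":0,"ry":0,"rz":0,"claw":255},
    {"x":0,"y":0,"z":0,"rx":0,"ry":0,"rz":0,"claw":255},
    {"x":0,"y":0,"z":0,"rx":0,"ry":0,"rz":0,"claw":255},
    {"x":0,"y":0,"z":0,"rx":0,"ry":0,"rz":0,"claw":255},
    {"x":0,"y":0,"z":0,"rx":0,"ry":0,"rz":0,"claw":255},
  ],
)

```text
t: 19.23
tool_pos: [0.614, -0.0529, 0.0382]
orientation: [3.017, 0.87, 0.003]
force: [-0.2, -0.1, 3.4]
opening: 0.0117
gripper_force: 6.0
```

```bash
python3 kn.py
```

```text
19.2333 T [116.  -25.   38.2] yaw box -55.0 zaxis [ 0.003 -0.001 -1.   ] 0.011697848958827726 6.002116352319717 f [-0.2 -0.1  3.4]
wrist 1017 [116.3 -24.1  79.6] 494 [114.8 -25.2  86.5]
  brass 437 [101.2 -34.6  46.5]
  brass 41 [ 99.1 -33.1  47.1]
```

```bash
python3 - <<'E'
import numpy as np
w=lambda a:44*np.array([-np.sin(a)*.9988+np.cos(a)*.0488, np.sin(a)*.0488+np.cos(a)*.9988])
for a0,a1 in((-.96,-.06),(-.06,.84),(.84,1.56)):
    for a in np.linspace(a0,a1,10)[1:]:
        d=(w(a)-w(a0))/500; print('{"x": %.4f, "y": %.4f, "z": 0, "rx": 0, "ry": 0, "rz": %.3f, "claw": 255},'%(*d,(a-a0)/2))
    print()
E
```

```text
{"x": -0.0051, "y": 0.0072, "z": 0, "rx": 0, "ry": 0, "rz": 0.050, "claw": 255},
{"x": -0.0108, "y": 0.0139, "z": 0, "rx": 0, "ry": 0, "rz": 0.100, "claw": 255},
{"x": -0.0172, "y": 0.0199, "z": 0, "rx": 0, "ry": 0, "rz": 0.150, "claw": 255},
{"x": -0.0241, "y": 0.0253, "z": 0, "rx": 0, "ry": 0, "rz": 0.200, "claw": 255},
{"x": -0.0316, "y": 0.0300, "z": 0, "rx": 0, "ry": 0, "rz": 0.250, "claw": 255},
{"x": -0.0395, "y": 0.0339, "z": 0, "rx": 0, "ry": 0, "rz": 0.300, "claw": 255},
{"x": -0.0477, "y": 0.0369, "z": 0, "rx": 0, "ry": 0, "rz": 0.350, "claw": 255},
{"x": -0.0562, "y": 0.0392, "z": 0, "rx": 0, "ry": 0, "rz": 0.400, "claw": 255},
{"x": -0.0649, "y": 0.0406, "z": 0, "rx": 0, "ry": 0, "rz": 0.450, "claw": 255},

{"x": -0.0088, "y": 0.0005, "z": 0, "rx": 0, "ry": 0, "rz": 0.050, "claw": 255},
{"x": -0.0176, "y": 0.0002, "z": 0, "rx": 0, "ry": 0, "rz": 0.100, "claw": 255},
{"x": -0.0263, "y": -0.0011, "z": 0, "rx": 0, "ry": 0, "rz": 0.150, "claw": 255},
{"x": -0.0348, "y": -0.0032, "z": 0, "rx": 0, "ry": 0, "rz": 0.200, "claw": 255},
{"x": -0.0431, "y": -0.0061, "z": 0, "rx": 0
[... 404 characters left out ...]
"rx": 0, "ry": 0, "rz": 0.040, "claw": 255},
{"x": -0.0091, "y": -0.0108, "z": 0, "rx": 0, "ry": 0, "rz": 0.080, "claw": 255},
{"x": -0.0129, "y": -0.0166, "z": 0, "rx": 0, "ry": 0, "rz": 0.120, "claw": 255},
{"x": -0.0163, "y": -0.0228, "z": 0, "rx": 0, "ry": 0, "rz": 0.160, "claw": 255},
{"x": -0.0192, "y": -0.0293, "z": 0, "rx": 0, "ry": 0, "rz": 0.200, "claw": 255},
{"x": -0.0215, "y": -0.0359, "z": 0, "rx": 0, "ry": 0, "rz": 0.240, "claw": 255},
{"x": -0.0233, "y": -0.0427, "z": 0, "rx": 0, "ry": 0, "rz": 0.280, "claw": 255},
{"x": -0.0246, "y": -0.0496, "z": 0, "rx": 0, "ry": 0, "rz": 0.320, "claw": 255},
{"x": -0.0253, "y": -0.0566, "z": 0, "rx": 0, "ry": 0, "rz": 0.360, "claw": 255},
```

Request:
arm_command(
  targets=[
    {"x":-0.005,"y":0.007,"z":0,"rx":0,"ry":0,"rz":0.05,"claw":255},
    {"x":-0.011,"y":0.014,"z":0,"rx":0,"ry":0,"rz":0.1,"claw":255},
    {"x":-0.017,"y":0.02,"z":0,"rx":0,"ry":0,"rz":0.15,"claw":255},
    {"x":-0.024,"y":0.025,"z":0,"rx":0,"ry":0,"rz":0.2,"claw":255},
    {"x":-0.032,"y":0.03,"z":0,"rx":0,"ry":0,"rz":0.25,"claw":255},
    {"x":-0.0395,"y":0.034,"z":0,"rx":0,"ry":0,"rz":0.3,"claw":255},
    {"x":-0.048,"y":0.037,"z":0,"rx":0,"ry":0,"rz":0.35,"claw":255},
    {"x":-0.056,"y":0.039,"z":0,"rx":0,"ry":0,"rz":0.4,"claw":255},
    {"x":-0.065,"y":0.0405,"z":0,"rx":0,"ry":0,"rz":0.45,"claw":255},
  ],
)

```text
t: 20.08
tool_pos: [0.5818, -0.0314, 0.0382]
orientation: [2.333, 2.101, 0.006]
force: [1.8, 4.4, 4.3]
opening: 0.0118
gripper_force: 6.0
```

```bash
python3 kn.py
```

```text
20.0833 T [82.8 -5.2 38.2] yaw box -3.2 zaxis [ 0.004  0.001 -1.   ] 0.011815126708602037 6.001956537365913 f [1.8 4.4 4.3]
wrist 1020 [82.  -3.4 79.6] 492 [82.  -5.3 86.5]
  brass 282 [ 79.  -34.5  46.5]
side 31 [81.2 -2.7 77. ] 11 [82.6 -5.  86.8]
  brass 13 [ 76.6 -16.7  46.5]
```

The knob is following, at about -0.1 rad. I continue.

Request:
arm_command(
  targets=[
    {"x":-0.009,"y":0.0005,"z":0,"rx":0,"ry":0,"rz":0.05,"claw":255},
    {"x":-0.0175,"y":0,"z":0,"rx":0,"ry":0,"rz":0.1,"claw":255},
    {"x":-0.026,"y":-0.001,"z":0,"rx":0,"ry":0,"rz":0.15,"claw":255},
    {"x":-0.035,"y":-0.003,"z":0,"rx":0,"ry":0,"rz":0.2,"claw":255},
    {"x":-0.043,"y":-0.006,"z":0,"rx":0,"ry":0,"rz":0.25,"claw":255},
    {"x":-0.051,"y":-0.01,"z":0,"rx":0,"ry":0,"rz":0.3,"claw":255},
    {"x":-0.0585,"y":-0.0145,"z":0,"rx":0,"ry":0,"rz":0.35,"claw":255},
    {"x":-0.0655,"y":-0.02,"z":0,"rx":0,"ry":0,"rz":0.4,"claw":255},
    {"x":-0.072,"y":-0.0255,"z":0,"rx":0,"ry":0,"rz":0.45,"claw":255},
  ],
)

```text
t: 20.93
tool_pos: [0.5444, -0.0441, 0.0376]
orientation: [-1.187, -2.909, -0.004]
force: [-2.9, 5.6, 6.7]
opening: 0.0118
gripper_force: 6.0
```

Request:
arm_command(
  targets=[
    {"x":-0.005,"y":-0.005,"z":0,"rx":0,"ry":0,"rz":0.04,"claw":255},
    {"x":-0.009,"y":-0.011,"z":0,"rx":0,"ry":0,"rz":0.08,"claw":255},
    {"x":-0.013,"y":-0.0165,"z":0,"rx":0,"ry":0,"rz":0.12,"claw":255},
    {"x":-0.0165,"y":-0.023,"z":0,"rx":0,"ry":0,"rz":0.16,"claw":255},
    {"x":-0.019,"y":-0.029,"z":0,"rx":0,"ry":0,"rz":0.2,"claw":255},
    {"x":-0.0215,"y":-0.036,"z":0,"rx":0,"ry":0,"rz":0.24,"claw":255},
    {"x":-0.0235,"y":-0.0425,"z":0,"rx":0,"ry":0,"rz":0.28,"claw":255},
    {"x":-0.0245,"y":-0.0495,"z":0,"rx":0,"ry":0,"rz":0.32,"claw":255},
  ],
)

```text
t: 21.6
tool_pos: [0.5316, -0.0697, 0.0373]
orientation: [-0.214, -3.133, -0.003]
force: [-5.2, 2.7, 8.4]
opening: 0.0116
gripper_force: 6.0
```

```bash
python3 kn.py
```

```text
21.6 T [ 34.4 -45.8  37.3] yaw box 85.0 zaxis [-0.001  0.002 -1.   ] 0.01162082584318185 6.00225068628788 f [-5.2  2.7  8.4]
wrist 1009 [ 30.4 -45.4  79.6] 492 [ 32.1 -45.5  86.6]
  brass 295 [ 62.6 -48.5  46.5]
  brass 36 [ 52.2 -46.   47.5]
```

It is at about 1.47 rad. I give a last small push to the stop and read the force.

Request:
arm_command(
  targets=[
    {"x":0,"y":-0.004,"z":0,"rx":0,"ry":0,"rz":0.02,"claw":255},
    {"x":0,"y":-0.008,"z":0,"rx":0,"ry":0,"rz":0.035,"claw":255},
    {"x":0,"y":-0.011,"z":0,"rx":0,"ry":0,"rz":0.04,"claw":255},
    {"x":0,"y":-0.011,"z":0,"rx":0,"ry":0,"rz":0.04,"claw":255},
  ],
)

```text
t: 22.03
tool_pos: [0.5315, -0.0742, 0.0371]
orientation: [-0.093, -3.139, -0.005]
force: [-5.3, 6.9, 7.3]
opening: 0.0115
gripper_force: 6.0
```

```bash
python3 kn.py
```

```text
22.0333 T [ 34.6 -50.4  37.1] yaw box 89.4 zaxis [-0.001  0.003 -1.   ] 0.011460652906635501 6.001328676939011 f [-5.3  6.9  7.3]
wrist 1016 [ 30.2 -50.1  79.7] 496 [ 31.9 -50.1  86.6]
  brass 289 [ 63.  -49.7  46.4]
  brass 40 [ 51.1 -48.   47.5]
```

At the stop (7 N). I release, lift clear and check everything.

Request:
arm_command(
  targets=[
    {"x":0,"y":0.001,"z":0,"rx":0,"ry":0,"rz":0,"claw":175},
    {"x":0,"y":0.001,"z":0,"rx":0,"ry":0,"rz":0,"claw":175},
    {"x":0,"y":0.001,"z":0,"rx":0,"ry":0,"rz":0,"claw":175},
    {"x":0,"y":0.001,"z":0,"rx":0,"ry":0,"rz":0,"claw":175},
    {"x":0,"y":0.001,"z":0.04,"rx":0,"ry":0,"rz":0,"claw":175},
    {"x":0,"y":0.001,"z":0.1,"rx":0,"ry":0,"rz":0,"claw":175},
    {"x":0,"y":0.001,"z":0.17,"rx":0,"ry":0,"rz":0,"claw":175},
    {"x":0,"y":0.001,"z":0.24,"rx":0,"ry":0,"rz":0,"claw":175},
    {"x":0,"y":0.001,"z":0.3,"rx":0,"ry":0,"rz":0,"claw":175},
    {"x":0,"y":0.001,"z":0.3,"rx":0,"ry":0,"rz":0,"claw":175},
  ],
)

```text
t: 22.97
tool_pos: [0.5362, -0.0761, 0.1949]
orientation: [0.095, 3.129, -0.002]
force: [0.4, 0.3, 1.0]
opening: 0.0293
gripper_force: 0.0
```

```bash
python3 kn.py; python3 chk.py
```

```text
22.9667 T [ 39.4 -52.  194.9] yaw box 89.3 zaxis [ 0.011 -0.002 -1.   ] 0.029301529651893605 0.0 f [0.4 0.3 1. ]
wrist 166 [ 30.8 -50.1  81.9] 113 [ 32.3 -50.1  86.5]
  brass 237 [ 58.9 -49.9  46.4]
side 35 [ 31.6 -47.5  76.6] 10 [ 31.1 -47.7  87.2]
  brass 42 [ 50.8 -48.5  47. ]
23.0667 [ 36.8 -51.5 188.8] [9.49733444e-02 3.13613543e+00 1.18953853e-04] 0.02911297596438873
wrist 12638 slopes [ 0.0001 -0.0007] top z 37.5
 rib 1020 [[-4.0, -28.2, 65.4], [9.3, 28.6, 70.5]]
 knob 176 [ 30.8 -50.1  81.9] [ 32.2 -50.1  86.4]
scene 994 slopes [ 0.0002 -0.0029] top z 39.3
 rib 117 [[0.0, -28.8, 64.3], [15.8, 28.8, 74.3]]
 knob 46 [ 38.9 -50.2  77.2] [ 36.5 -49.5  87. ]
side 910 slopes [-0.0018 -0.0008] top z 39.1
 rib 79 [[-3.9, -29.1, 64.8], [9.3, 30.6, 73.0]]
 knob 33 [ 31.4 -47.8  76.6] [ 32.1 -49.4  87.2]
```

The palette is level at x≈3, y≈0.3, with its top at 38 mm. The catch is at about 1.57 rad and the gripper is clear, so I hand in.

```bash
python3 -c "
from plant import robot
print(robot.close_job())"
```

```text
the job is handed in; nothing more can be done
None
```

The paint box is packed and handed in: the paint set lies flat on the box floor, the palette sits level on its ledges under the lips, the catch is turned in to its stop (about 1.57 rad), and the gripper is clear; I got no pass or fail back and did not re-measure the six leave-alone items at the end.

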